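# Squeeze a pile of plates in the clamp press, four clicks, and hold

## Task

Stack the two loose aluminium plates squarely on the like plate already lying on the bed of the hand clamp press, edges flush, so that the three make one pile. Then take the press lever by its rubber grip and swing it down over the pile, feeling the ratchet: stop at the fourth click, before a fifth, and hold the lever there, so the job finishes while the fingers still hold the grip and the pile stays squeezed for the gap check. Leave the tweezers, the sample dish and the dust blower where they are.

Things in the scene. Friction and masses are not known exactly. Their poses are not given: they have to be found in the camera images.
- press: Hand clamp press, bolted down: white base 250 x 130 x 18 mm (own x, y, z), origin at the centre of the base's underside, front (own -x) roughly to the robot. Steel bed block 92 x 66 mm, top 42 mm above the bench. Behind it a white yoke (44 x 62 mm, 86 mm high) holds the lever's hinge; behind that the pawl (up to 75 mm high). With the lever up, the bed is open above and at its sides.
- bed_center (a point): Centre of the bed's top face, 42 mm above the bench, 45 mm in front of the press's origin, 105 mm in front of the hinge. The squeezing foot comes down here. Its axes are the press's axes.
- lever_hinge (a point): Point on the lever's hinge axis (level, along the press's own y), in the press's middle plane, 68 mm above the bench, 60 mm behind the press's origin. Axes as the press's. The lever carries a toothed ratchet sector here, and a spring pawl behind it clicks: the pawl keeps the lever from going back up past a click, so an overshoot cannot be undone.
- lever: The lever, origin on the hinge. Own z runs along it to the free end, x to its back, y along the hinge. Its bar lies 38 mm behind the hinge (x = 38 mm). It starts upright (from 0.1 rad leaning back to 0.1 rad leaning over the bed; its end is then 0.30 m above the bench) and swings towards the robot and down until z is about level. Free swing takes 1 to 2 N at the grip; while upright it stays where it is left.
- lever_grip (a point): Point in the black rubber hand grip at the lever's end (0.038, 0, 0.195 m in the lever's frame): round, 24 mm diameter, 80 mm long, rounded end 25 mm beyond this point. Fingers pointing down can pinch it across the press's y all through the swing (it turns between them), or push it.
- fourth_tooth (a point): Tip of the fourth tooth of the ratchet sector, 46 mm from the hinge, on the side away from the grip; it rises as the lever goes down. Clicks come every 0.10 rad (20 mm at the grip), the first with the lever 0.28 to 0.39 rad above level: it differs each time, so count by feel. The push at the grip climbs 3 to 6 N on each tooth, then drops at once by 4 to 10 N as the pawl falls: the click.
- pawl_nose (a point): Foremost point of the spring pawl's nose behind the hinge (fixed point of its bracket, axes as the press's; its height setting varies by a few mm). The fourth click falls as the fourth tooth rises to this height, the fifth about 4.6 mm higher. Push at the grip: up to 11 N on the first clicks, up to 14 N once the foot is on the pile.
- foot: Round black squeezing foot, 32 mm diameter, on a spring plunger (28 mm travel) under the lever's bar, 105 mm from the hinge; origin at its swivel, 8 mm behind its face. It swivels to lie flat. It meets a pile of three plates with the lever about 0.14 rad above level; its spring then presses with 1 N, rising to 3 to 10 N. With the lever up it stands 0.16 to 0.19 m above the bench, its face 80 to 100 mm behind the bed centre.
- plate_base: Aluminium plate 76 x 50 x 8 mm (x, y, z), 82 g, loose, lying on the press bed at about its centre, long side along the press's x axis within a few degrees. Origin at the centre of its underside. The bottom of the pile: it stays where it lies.
- plate_a: Loose aluminium plate 76 x 50 x 8 mm (x, y, z), about 82 g, flat on the bench to the left of the press. Origin at the centre of its underside. Same as plate_b; either may be the top one of the pile.
- plate_b: Loose aluminium plate 76 x 50 x 8 mm (x, y, z), about 82 g, flat on the bench to the right of the press. Origin at the centre of its underside.
- tweezers: Steel tweezers, 138 mm long, 13 mm wide, 9 mm high, lying on the bench; origin near the middle of the underside. To be left alone.
- dish: Clear lidded sample dish, 66 mm diameter, 16 mm high, origin at the centre of its underside. To be left alone.
- blower: Black rubber dust-blower bulb, 58 mm diameter, standing upright with a thin nozzle, 98 mm high in all; origin at the centre of its underside. To be left alone.
Things that resemble listed ones, but are neither listed nor needed, are in the scene too. What is shaped like the plate_a but brown or green is not meant.

How it is judged (in metres and radians):
On the way, in this order (a step that is already met when the one before it is completed fails the run):
1. both plates lie squarely on the plate on the press bed and are let go, the lever not yet pulled down (((z of plate_a in the frame of plate_base between 0.0065 and 0.0095 m and z of plate_b in the frame of plate_base between 0.0145 and 0.0175 m) or (z of plate_b in the frame of plate_base between 0.0065 and 0.0095 m and z of plate_a in the frame of plate_base between 0.0145 and 0.0175 m)) and horizontal distance between each of plate_a, plate_b and plate_base below 0.005 m and angle between the x axis of each of plate_a, plate_b and the x axis of plate_base, either way round below 0.09 rad and angle between each of plate_a, plate_b, plate_base's own z axis and vertical below 0.06 rad and horizontal distance between plate_base and bed_center below 0.012 m and contact force between the fingers and plate_a below 0.1 N and contact force between the fingers and plate_b below 0.1 N and contact force between the fingers and plate_base below 0.1 N and z of fourth_tooth in the frame of pawl_nose below -0.015 m), for 0.2 s.
2. the fourth click has fallen with the foot pressing on the pile (z of fourth_tooth in the frame of pawl_nose above -0.0005 m and ((z of plate_a in the frame of plate_base between 0.0065 and 0.0095 m and z of plate_b in the frame of plate_base between 0.0145 and 0.0175 m and contact force between foot and plate_b above 2 N) or (z of plate_b in the frame of plate_base between 0.0065 and 0.0095 m and z of plate_a in the frame of plate_base between 0.0145 and 0.0175 m and contact force between foot and plate_a above 2 N))), for 0.1 s.
At the end, for the whole second after the job is handed in: Lever past click 4, short of click 5 (fourth tooth 0.5 mm below to 4.2 mm above the pawl nose), still, held by the fingers with over 2 N; foot on the top plate with over 2 N; three plates piled on the bed, centres within 5 mm, sides within 0.09 rad; fingers off the plates (all of step 2 and z of fourth_tooth in the frame of pawl_nose below 0.0042 m and horizontal distance between each of plate_a, plate_b and plate_base below 0.005 m and angle between the x axis of each of plate_a, plate_b and the x axis of plate_base, either way round below 0.09 rad and angle between each of plate_a, plate_b, plate_base's own z axis and vertical below 0.06 rad and horizontal distance between plate_base and bed_center below 0.012 m and contact force between the fingers and plate_a below 0.1 N and contact force between the fingers and plate_b below 0.1 N and contact force between the fingers and plate_base below 0.1 N and contact force between the fingers and lever above 2 N and angular speed of lever below 0.1 rad/s); the arm keeps its last pose, push and grip.
It fails at once if a fifth click (z of fourth_tooth in the frame of pawl_nose above 0.0048 m).
It fails at once if the tweezers is disturbed (moved more than 30 mm) (distance of tweezers from where it was at the start of the episode above 0.03 m).
It fails at once if the sample dish is disturbed (moved more than 30 mm) (distance of dish from where it was at the start of the episode above 0.03 m).
It fails at once if the dust blower is disturbed (moved more than 30 mm) (distance of blower from where it was at the start of the episode above 0.03 m).
It also fails if it takes over 72 s, if anything falls off the work surface, if the arm or the gripper's body presses on something with over 40 N, if the wrist force passes 120 N, or if a joint passes its speed limit or range.

## Robot

A 6-joint arm with a two-finger parallel gripper is mounted at the origin on the work surface. World frame = base frame: x ahead of the robot, y to its left, z up, the work surface at z = 0. Lengths are in mm, angles in rad, forces in N, time in s.
With the tool pointing down it reaches from about 350 to 875 mm from the base axis. Payload 4.2 kg.
Tool frame: the origin (TCP) lies at the very end of the fingers, on their centre line; the grasp point (between the pads) lies arm.hold_point_z behind it (arm.hold_point_z is the distance from the TCP to the grasp point, in mm); y points along the fingers, x is the direction in which the jaws open and shut, and the axes are right-handed (so a half turn about y gives the same grasp; the last joint's range is limited). The gripper opens to 85 mm and grips with 20 to 120 N. Pads are 22 mm wide; open, the fingers measure 114 mm over their backs; the gripper's body (76 mm by 85 mm) begins 54 mm behind the grasp point. The pads swing forward as they close: fully open they stand 13 mm farther back than shut.
Start: joints at [-0.978, 0.385, 0.008, 0, -1.194, -0.259], TCP at [204.787, -590.476, 231.312] pointing down, gripper open.
Joint ranges: [-3.14, 3.14], [-1.21, 2.06], [-1.07, 1.41], [-3.16, 2.05], [-2.99, -0.16], [-3.1, 3.1]. Speed limits (rad/s): [2.79, 2.79, 3.14, 3.14, 3.14, 3.14].

## Interface

Orientations are given as a unit quaternion [x, y, z, w].
In Python, from bench import arm gives the robot as it stands.
- The arm moves only by the shell command python3 -m creep 'ROWS'. ROWS is JSON, a list of rows, each a list of 3 entries, a list of its own where there are three numbers: the shift along the world's x, y, z in mm, then the turn, a rotation vector about the world's x, y, z in rad, then the gripper command: -1 is shut, 1 is fully open, values between are in proportion. In form: [[[dx, dy, dz], [wx, wy, wz], jaw], ...]. A call has 1 to 12 rows; each row is the pose to reach, as a shift and turn from the pose commanded when the call began; what a row does not reach only later rows make up. A row lasts 1/12 s, in which the tool goes at most 41.7 mm and 7.16 degrees, less where a joint would pass 70% of its speed; a pose out of reach is approached as far as the arm can. A call with a gripper value outside its range is refused whole. The fingers move at their own pace and stop on an object; the grip force is fixed at half the most. Time passes only in rows, so rows that repeat a pose let the fingers close. It gives the time, the measured TCP pose, the force and the opening at its end, in the units of the state.
- arm.read_state(): the state, without advancing time (a new reading comes with each control period).
- arm.get_image(name): name is "scene" or "top" or "wrist"; returns (picture, depth): 420x560x3 uint8, red, green, blue; 420x560 float32, mm along the optical axis (not along the pixel's ray), 0 where there is no reading.
- arm.camera_params(name): a dict with "camera_matrix" (3x3 intrinsics, pixels), "extrinsics" (4x4, takes a point from world to camera coordinates); the wrist camera has in their place "T_tool_cam" (4x4, takes a point from camera to tool coordinates, whose origin is the TCP and whose axes are the tool frame's). Camera axes: x right, y down, z forward; pixel columns grow to the right and rows downward; lengths in mm; the calibration is good to about 2 mm. A picture is of the moment at which its call begins: read the wrist's pose just before it. camera_params takes no time and is no camera call.
- arm.job_done(): hands the job in, once; it reports no verdict.
The state is a dict: "clock": time; "joints": joint angles; "joint_vel": joint speeds; "joint_efforts": joint torques, N m; "position": TCP position; "ee_rot": TCP orientation; "contact_force": force on the tool from outside, world axes, zero at the start; "wrist_torque": the same for the moment, N m; "gripper_width": finger opening in mm.
Only numpy, scipy, OpenCV 4.12 (cv2) and the standard library are available. Lean on these libraries where they do the work, as an engineer would, in place of code of your own. Each camera call takes 0.05 s, during which the arm holds its last target.

## Working session

There is one attempt and no reset: what is moved stays moved. The work goes in short steps, Python scripts to look and compute and a shell command to move; the robot and the scene stay as the last step left them, time stands still between calls to the robot, and variables do not carry over. Pictures are saved under pics/ and viewed, and the job is handed in when it is done.

```bash
ls; mkdir -p pics
python3 - <<'E'
from bench import arm
import cv2,numpy as np
s=arm.read_state();print({k:np.round(v,3).tolist() for k,v in s.items()}, arm.hold_point_z)
for n in ["scene","top"]:
    p,d=arm.get_image(n);cv2.imwrite(f"pics/{n}0.png",p[:,:,::-1]);np.save(f"pics/{n}0_d.npy",d)
    c=arm.camera_params(n);print(n,{k:np.round(v,3).tolist() for k,v in c.items()})
print({k:np.round(v,4).tolist() for k,v in arm.camera_params("wrist").items()})
E
```

```text
pics
{'clock': 0.0, 'joints': [-0.978, 0.386, 0.007, -0.001, -1.194, -0.259], 'joint_vel': [-0.002, -0.001, -0.001, -0.001, 0.0, -0.0], 'joint_efforts': [-0.001, -39.229, 18.841, 4.186, -0.005, 0.0], 'position': [204.597, -589.935, 230.211], 'ee_rot': [0.409, 0.576, -0.576, -0.411], 'contact_force': [0.296, -0.637, -0.481], 'wrist_torque': [-0.023, -0.007, -0.026], 'gripper_width': 85.41} 18.700000000000003
scene {'camera_matrix': [[426.391, 0.0, 276.071], [0.0, 426.391, 212.074], [0.0, 0.0, 1.0]], 'extrinsics': [[-0.135, 0.991, 0.017, -10.721], [0.597, 0.095, -0.797, -128.141], [-0.791, -0.097, -0.604, 1445.723], [0.0, 0.0, 0.0, 1.0]]}
top {'camera_matrix': [[438.171, 0.0, 282.105], [0.0, 438.171, 210.539], [0.0, 0.0, 1.0]], 'extrinsics': [[-0.03, -1.0, -0.002, 72.556], [-0.985, 0.029, -0.171, 477.986], [0.171, -0.003, -0.985, 1159.491], [0.0, 0.0, 0.0, 1.0]]}
{'camera_matrix': [[300.5039, 0.0, 283.0815], [0.0, 300.5039, 207.7635], [0.0, 0.0, 1.0]], 'T_tool_cam': [[1.0, -0.0008, -0.0011, -1.1323], [0.0008, -0.27, 0.9629, -142.7135], [-0.0011, -0.9629, -0.27, 68.1775], [0.0, 0.0, 0.0, 1.0]]}
```

View pics/scene0.png

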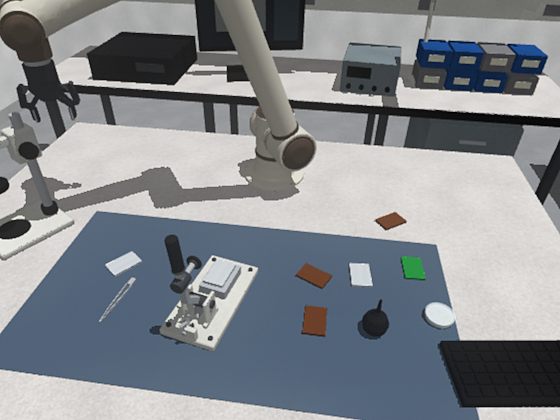

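View pics/top0.png

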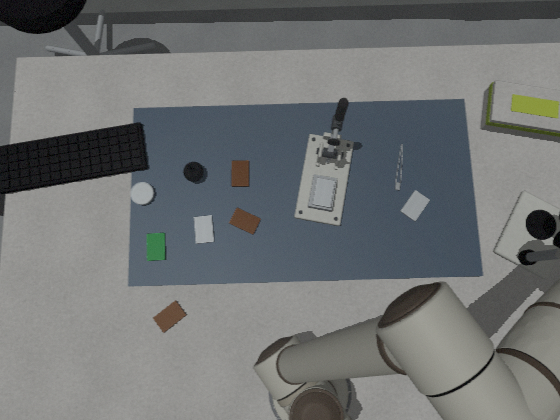

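Run:
```python
from scipy.spatial.transform import Rotation as R
print(R.from_quat([0.409, 0.576, -0.576, -0.411]).as_matrix().round(3))
import cv2
p=cv2.imread("pics/top0.png");cv2.imwrite("pics/top0z.png",cv2.resize(p[60:330,120:480],None,fx=2.2,fy=2.2,interpolation=cv2.INTER_CUBIC))
```

```text
[[-0.327 -0.002 -0.945]
 [ 0.945  0.002 -0.327]
 [ 0.002 -1.     0.002]]
```

View pics/top0z.png

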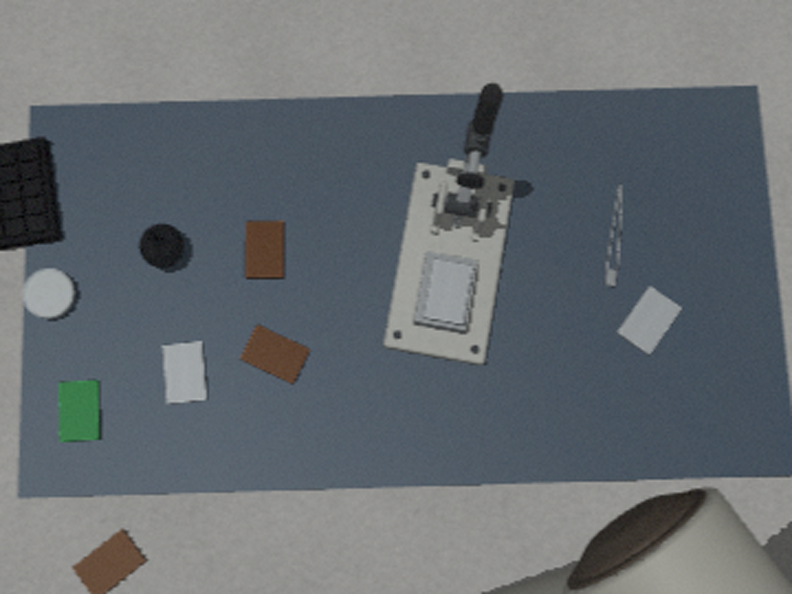

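```bash
cat > h.py <<'E'
import numpy as np,cv2
from scipy.spatial.transform import Rotation as R
def cast(px,K,E,z):
    # px Nx2 -> world pts on plane z
    px=np.atleast_2d(px).astype(float);Ri=E[:3,:3];t=E[:3,3];c=-Ri.T@t
    d=np.c_[(px-K[:2,2])/np.array([K[0,0],K[1,1]]),np.ones(len(px))]@Ri
    return c+d*((z-c[2])/d[:,2])[:,None]
def cam(name,state=None):
    from bench import arm
    c=arm.camera_params(name);K=np.array(c["camera_matrix"])
    if "extrinsics" in c: return K,np.array(c["extrinsics"])
    T=np.eye(4);T[:3,:3]=R.from_quat(state["ee_rot"]).as_matrix();T[:3,3]=state["position"]
    return K,np.linalg.inv(T@np.array(c["T_tool_cam"]))
def rects(img,lo,hi,K,E,z,amin=60,amax=1e9,roi=None):
    hsv=cv2.cvtColor(img,cv2.COLOR_RGB2HSV);m=cv2.inRange(hsv,lo,hi)
    if roi is not None:
        k=np.zeros_like(m);x0,y0,x1,y1=roi;k[y0:y1,x0:x1]=255;m&=k
    out=[]
    for c in cv2.findContours(m,cv2.RETR_EXTERNAL,cv2.CHAIN_APPROX_NONE)[0]:
        a=cv2.contourArea(c)
        if a<amin or a>amax: continue
        w=cast(c[:,0,:],K,E,z)[:,:2].astype(np.float32)
        (cx,cy),(l,s),an=cv2.minAreaRect(w)
        if l<s: l,s,an=s,l,an+90
        an=(an+90)%180-90
        mm=cv2.moments(c);out.append((round(mm['m10']/mm['m00'],1),round(mm['m01']/mm['m00'],1),round(cx,1),round(cy,1),round(l,1),round(s,1),round(an,1)))
    return out,m
E
python3 - <<'E'
from h import *
p=cv2.imread("pics/top0.png")[:,:,::-1].copy();h=cv2.cvtColor(p,cv2.COLOR_RGB2HSV)
for u,v in [(204,229),(415,206),(322,192),(323,210),(305,212),(312,160),(250,260),(143,193)]: print(u,v,p[v,u],h[v,u])
K,E=cam("top")
r,m=rects(p,(0,0,120),(180,60,255),K,E,8,60,2000,(130,105,475,283))
for x in r: print(x)
r,m=rects(p,(0,0,95),(180,70,255),K,E,18,2000,30000,(270,120,380,240)); print(r)
cv2.imwrite("pics/tc.png",cv2.resize(p[80:240,270:390,::-1],None,fx=4.8,fy=3.7*1,interpolation=cv2.INTER_CUBIC))
E
```

```text
204 229 [163 168 169] [ 95   9 169]
415 206 [148 152 155] [103  12 155]
322 192 [154 157 159] [102   8 159]
323 210 [124 126 123] [ 50   6 126]
305 212 [156 158 153] [ 42   8 158]
312 160 [155 157 152] [ 42   8 157]
250 260 [ 90 100 109] [104  44 109]
143 193 [164 168 169] [ 96   8 169]
(408.0, 280.1, 286.6, -179.8, 564.9, 13.5, 88.3)
(203.1, 228.9, 440.6, 280.7, 75.3, 51.4, 4.8)
(414.9, 205.0, 490.6, -316.7, 75.8, 49.9, -38.1)
(140.7, 192.4, 543.4, 456.9, 130.6, 62.5, 1.7)
(471.1, 132.7, 654.4, -487.8, 262.0, 26.3, -6.0)
(148.1, 108.2, 783.5, 354.3, 285.5, 52.6, 88.3)
[(315.2, 189.2, 573.6, -63.2, 346.1, 307.6, -1.7)]
```

View pics/tc.png

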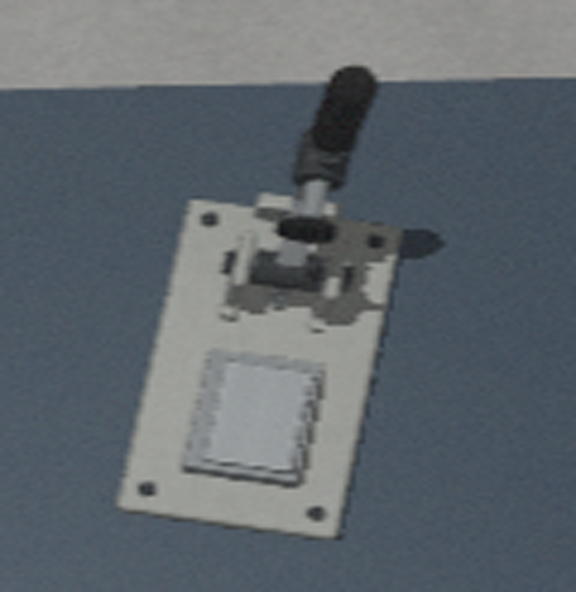

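```bash
python3 -m creep '[[[0,40,0],[0,0,-0.1],1],[[10,80,0],[0,0,-0.2],1],[[30,120,0],[0,0,-0.3],1],[[60,150,0],[0,0,-0.4],1],[[90,175,0],[0,0,-0.5],1],[[120,200,0],[0,0,-0.6],1],[[150,225,-10],[0,0,-0.7],1],[[180,248,-20],[0,0,-0.8],1],[[215,265,-30],[0,0,-0.9],1],[[250,273,-45],[0,0,-0.998],1],[[286,273,-60],[0,0,-0.998],1],[[286,273,-80],[0,0,-0.998],1]]'
python3 - <<'E'
from h import *
from bench import arm
s=arm.read_state();p,d=arm.get_image("wrist");cv2.imwrite("pics/w1.png",p[:,:,::-1])
print(s["clock"],s["position"],s["ee_rot"],s["joints"])
K,E=cam("wrist",s)
print(rects(p,(0,0,120),(180,40,255),K,E,8,1500)[0])
E
```

```text
clock: 1.1
position: [497.3, -317.1, 150.9]
ee_rot: [0.637, 0.312, -0.31, -0.633]
contact_force: [0.2, -0.8, -0.6]
gripper_width: 85.4
1.1 [ 497.33537734 -317.09335979  150.94347053] [ 0.63660886  0.31223818 -0.31005415 -0.63332686] [-2.92558185e-01  3.90940030e-01 -1.98420064e-01  1.57018970e-03
 -9.76015392e-01 -1.93864920e+00]
[(464.2, 401.6, 841.0, -309.6, 83.6, 61.1, -4.9), (102.6, 399.9, 555.2, -648.6, 78.3, 73.2, 52.1), (279.9, 189.1, 492.3, -318.1, 74.5, 49.0, -37.9), (518.1, 111.1, 580.4, -96.6, 238.9, 61.6, -12.3), (50.7, 169.8, 371.1, -469.4, 344.7, 149.4, -52.4)]
```

View pics/w1.png

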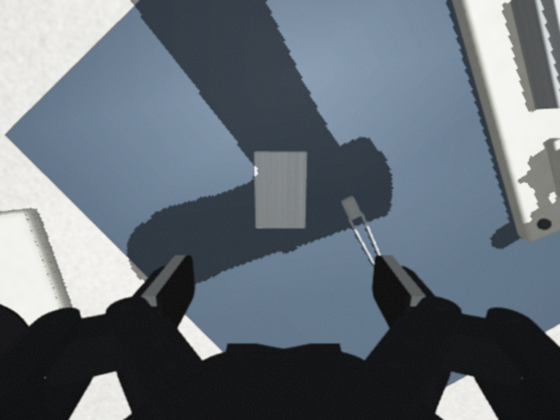

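```bash
python3 -m creep '[[[0,0,0],[0,0,0],0.5],[[0,0,0],[0,0,0],0.5],[[0,0,0],[0,0,0],0.5]]'
python3 - <<'E'
from h import *
from bench import arm
s=arm.read_state();p,d=arm.get_image("wrist");cv2.imwrite("pics/w2.png",p[:,:,::-1])
M=R.from_quat(s["ee_rot"]).as_matrix();print(s["clock"],s["position"],M.round(3).tolist(),np.degrees(np.arctan2(M[1,0],M[0,0])))
K,E=cam("wrist",s)
print(rects(p,(0,0,120),(180,40,255),K,E,8,1500)[0])
print(cast([[343,203],[356,197],[378,262]],K,E,5))
E
```

```text
clock: 1.4
position: [490.5, -318.1, 152.7]
ee_rot: [0.636, 0.31, -0.309, -0.635]
contact_force: [-1.0, -1.9, -0.2]
gripper_width: 64.0
1.4 [ 490.46159457 -318.07136002  152.70913249] [[0.617, 0.002, -0.787], [0.787, -0.001, 0.617], [0.0, -1.0, -0.002]] 51.90904828864322
[(133.2, 389.9, 573.7, -612.3, 129.2, 46.1, -73.9), (285.1, 194.0, 492.5, -317.9, 73.7, 48.4, -38.1), (517.3, 114.9, 576.9, -99.6, 244.8, 54.3, -12.3), (53.5, 165.4, 371.5, -472.0, 366.7, 163.4, -52.5)]
[[ 534.66518462 -277.4243632     5.        ]
 [ 537.58729887 -263.71660911    5.        ]
 [ 610.48775199 -285.4476219     5.        ]]
```

```bash
python3 -m creep '[[[1.3,0.3,-40],[0,0,0],0.5],[[1.3,0.3,-75],[0,0,0],0.5],[[1.3,0.3,-105],[0,0,0],0.5],[[1.3,0.3,-130],[0,0,0],0.5],[[1.3,0.3,-142],[0,0,0],0.5],[[1.3,0.3,-148],[0,0,0],0.5],[[1.3,0.3,-151],[0,0,0],0.5],[[1.3,0.3,-152],[0,0,0],0.5],[[1.3,0.3,-152],[0,0,0],0.5]]'
```

```text
clock: 2.2
position: [492.9, -317.7, 0.7]
ee_rot: [0.636, 0.31, -0.309, -0.635]
contact_force: [1.2, -0.1, -0.4]
gripper_width: 64.1
```

```bash
python3 -m creep '[[[0,0,0],[0,0,0],-1],[[0,0,0],[0,0,0],-1],[[0,0,0],[0,0,0],-1],[[0,0,0],[0,0,0],-1],[[0,0,0],[0,0,0],-1]]'; python3 -m creep '[[[0,0,10],[0,0,0],-1],[[0,0,40],[0,0,0],-1],[[0,0,80],[0,0,0],-1],[[0,0,120],[0,0,0],-1],[[0,0,150],[0,0,0],-1],[[0,0,150],[0,0,0],-1],[[0,0,150],[0,0,0],-1]]'
python3 - <<'E'
from h import *
from bench import arm
s=arm.read_state();p,d=arm.get_image("wrist");cv2.imwrite("pics/w3.png",p[:,:,::-1])
print(s["clock"],s["position"])
E
```

```text
clock: 2.62
position: [493.1, -317.6, 1.3]
ee_rot: [0.636, 0.311, -0.309, -0.635]
contact_force: [-1.0, 1.3, 6.5]
gripper_width: 47.6
clock: 3.2
position: [493.2, -317.4, 152.7]
ee_rot: [0.637, 0.311, -0.308, -0.634]
contact_force: [-0.5, -0.5, -1.3]
gripper_width: 47.3
3.2 [ 493.19400146 -317.44667508  152.66498115]
```

View pics/w3.png

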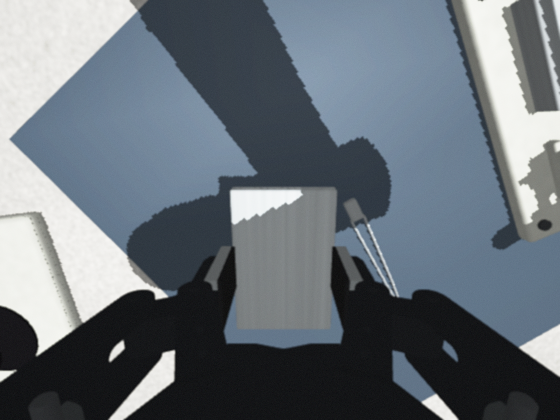

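Run:
```python
from h import *
from bench import arm
s=arm.read_state();K,E=cam("wrist",s)
P=cast([[231,188],[337,187],[238,328],[330,328]],K,E,159.4)
M=R.from_quat(s["ee_rot"]).as_matrix()
c=P.mean(0);print(P.round(1).tolist(),c, (M.T@(c-s["position"])).round(2))
K,E=cam("top")
print(cast([[270+268/4.8,80+412/3.7]],K,E,50), cast([[270+192/4.8,80+200/3.7],[270+120/4.8,80+505/3.7],[270+340/4.8,80+538/3.7]],K,E,18))
```

```text
[[446.3, -311.8, 159.4], [475.6, -273.7, 159.4], [504.9, -357.7, 159.4], [534.5, -320.0, 159.4]] [ 490.29695008 -315.79986924  159.4       ] [-0.12 -8.98  1.96]
[[528.16184097 -63.01988999  50.        ]] [[ 705.0906044   -28.71214706   18.        ]
 [ 466.06557549   22.80110749   18.        ]
 [ 437.19604109 -103.54317718   18.        ]]
```

```bash
python3 -m creep '[[[-10,35,10],[0,0,0.06],-1],[[-20,75,20],[0,0,0.12],-1],[[-30,115,30],[0,0,0.18],-1],[[-40,155,40],[0,0,0.24],-1],[[-50,190,50],[0,0,0.3],-1],[[-60,225,50],[0,0,0.36],-1],[[-70,255,50],[0,0,0.42],-1],[[-73,277,50],[0,0,0.452],-1],[[-73,277,50],[0,0,0.452],-1],[[-73,277,50],[0,0,0.452],-1],[[-73,277,50],[0,0,0.452],-1]]'
python3 - <<'E'
from h import *
from bench import arm
s=arm.read_state();p,d=arm.get_image("wrist");cv2.imwrite("pics/w4.png",p[:,:,::-1]);np.savez("pics/w4.npz",d=d,p=s["position"],r=s["ee_rot"])
print(s["clock"],s["position"],s["joints"])
E
```

```text
clock: 4.17
position: [418.5, -40.4, 198.5]
ee_rot: [-0.55, -0.444, 0.445, 0.55]
contact_force: [-0.5, -1.1, -1.4]
gripper_width: 47.7
4.1667 [418.54283469 -40.37140945 198.47142876] [ 2.93573106e-01  6.18347433e-02 -5.09887622e-01 -1.60734143e-04
 -1.00129802e+00 -2.07656404e+00]
```

View pics/w4.png

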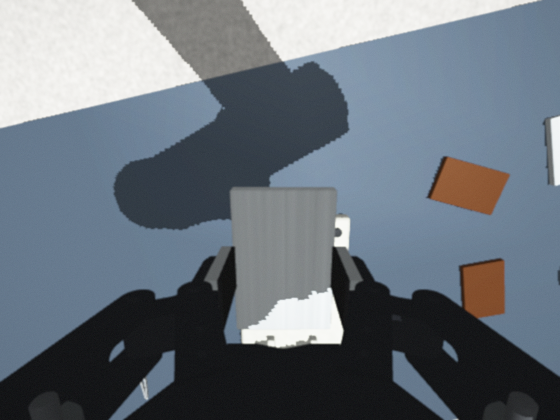

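```bash
python3 -m creep '[[[0,-40,0],[0,0,0],-1],[[10,-80,0],[0,0,0],-1],[[40,-110,0],[0,0,0],-1],[[70,-130,0],[0,0,0],-1],[[86,-130,0],[0,0,0],-1],[[86,-130,0],[0,0,0],-1],[[86,-130,0],[0,0,0],-1]]'
python3 - <<'E'
from h import *
from bench import arm
s=arm.read_state();p,d=arm.get_image("wrist");cv2.imwrite("pics/w5.png",p[:,:,::-1]);np.savez("pics/w5.npz",d=d,position=s["position"],ee_rot=s["ee_rot"])
print(s["clock"],s["position"],s["joints"])
cv2.imwrite("pics/w5z.png",cv2.resize(p[50:300,280:500,::-1],None,fx=2.4,fy=2.4,interpolation=cv2.INTER_CUBIC))
E
```

```text
clock: 4.8
position: [504.7, -171.5, 197.7]
ee_rot: [-0.55, -0.443, 0.444, 0.552]
contact_force: [-0.8, -0.3, -1.1]
gripper_width: 47.4
4.8 [ 504.72509107 -171.5103592   197.74026375] [-2.33412534e-02  2.58617163e-01 -2.65838750e-01 -4.50062544e-04
 -1.04953779e+00 -1.76256728e+00]
```

View pics/w5z.png

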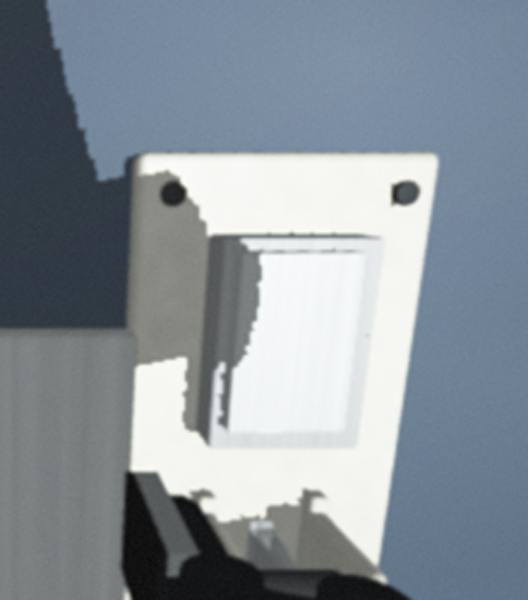

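Run:
```python
import cv2,numpy as np
p=cv2.imread("pics/w5.png")[140:245,360:445]
g=cv2.cvtColor(p,cv2.COLOR_BGR2GRAY).astype(float)
g=np.where(g>150,(g-190)*4,g*1.2).clip(0,255).astype(np.uint8)
cv2.imwrite("pics/w5e.png",cv2.resize(g,None,fx=5.6,fy=5.6,interpolation=cv2.INTER_CUBIC))
```

```text
(no output)
```

View pics/w5e.png

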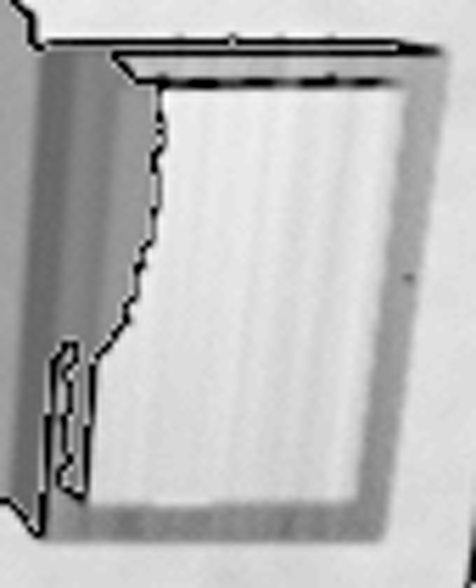

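Run:
```python
from h import *
w=np.load("pics/w5.npz");K,E=cam("wrist",w)
f=lambda L:np.array(L)/5.6+[359.6,139.6]
P=cast(f([[405,86],[355,502],[80,503]]),K,E,50);print(P.round(1).tolist(),np.linalg.norm(np.diff(P,axis=0),axis=1))
c=(P[0]+P[2])/2;d=P[0]-P[1];print("plate c",c,"ang of x",np.degrees(np.arctan2(-d[1],-d[0])))
e=P[2]-P[1];print(np.degrees(np.arctan2(e[1],e[0])))
B=cast(f([[445,50],[383,540],[43,540]]),K,E,42);print(B.round(1).tolist(),np.linalg.norm(np.diff(B,axis=0),axis=1));d=B[0]-B[1]
print("bed c",(B[0]+B[2])/2,np.degrees(np.arctan2(-d[1],-d[0])))
# in-hand plate
M=R.from_quat(w["ee_rot"]).as_matrix()
print("depth on plate",w["d"][260,285],w["d"][190,400])
```

```text
[[497.0, -25.2, 50.0], [570.6, -40.6, 50.0], [560.1, -89.7, 50.0]] [75.24854653 50.236225  ]
plate c [528.51448572 -57.44725705  50.        ] ang of x -11.775521104651343
-102.16121492352127
[[493.8, -14.2, 42.0], [583.0, -32.9, 42.0], [569.3, -95.6, 42.0]] [91.1410029  64.24963007]
bed c [531.53591587 -54.92575932  42.        ] -11.819905475095037
depth on plate 148.04387 295.67776
```

Run:
```python
import cv2,numpy as np
from bench import arm
p,d=arm.get_image("top");print(p.shape);cv2.imwrite("pics/top1.png",p[:,:,::-1])
g=cv2.cvtColor(p[165:220,295:350],cv2.COLOR_RGB2GRAY).astype(float)
g=((g-90)*3).clip(0,255).astype(np.uint8)
cv2.imwrite("pics/top1e.png",cv2.resize(g,None,fx=10,fy=10,interpolation=cv2.INTER_CUBIC))
```

```text
(420, 560, 3)
```

View pics/top1e.png

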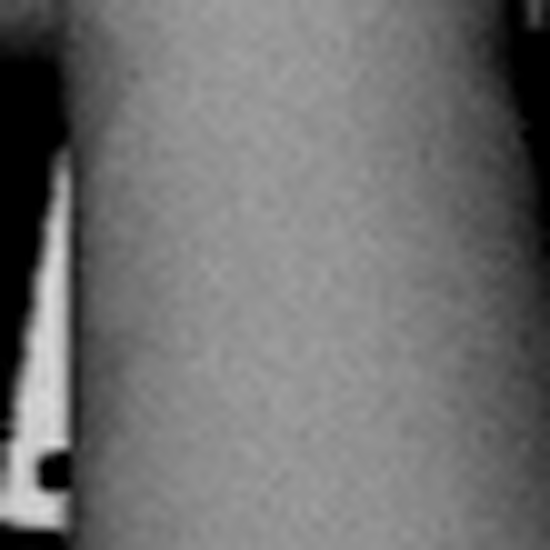

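View pics/top1.png

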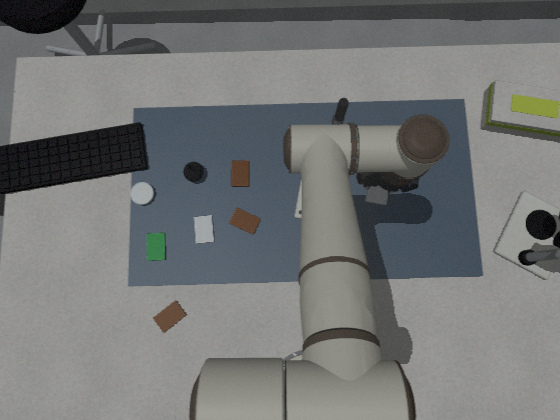

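The arm now hides the press in the top view, so I use the first top picture.

Run:
```python
import cv2,numpy as np
p=cv2.imread("pics/top0.png")
g=cv2.cvtColor(p[165:220,295:350],cv2.COLOR_BGR2GRAY).astype(float)
g=((g-90)*3).clip(0,255).astype(np.uint8)
cv2.imwrite("pics/top0e.png",cv2.resize(g,None,fx=10,fy=10,interpolation=cv2.INTER_CUBIC))
```

```text
(no output)
```

View pics/top0e.png

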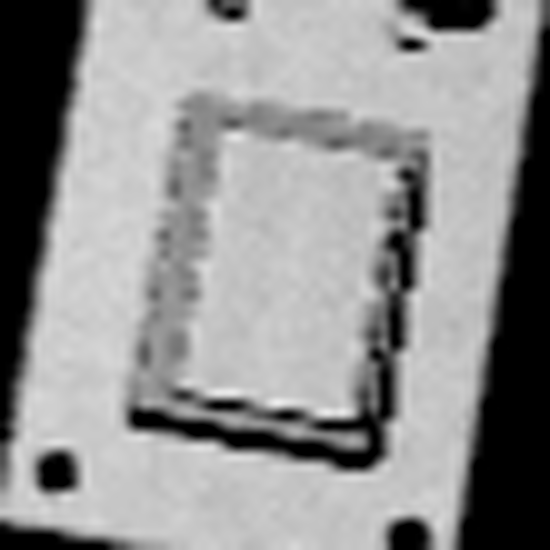

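Run:
```python
from h import *
K,E=cam("top")
f=lambda L:np.array(L)/10+[294.5,164.5]
for L,z in (([[220,130],[400,160],[355,420],[182,392]],50),([[185,95],[428,135],[383,432],[135,395]],42)):
    P=cast(f(L),K,E,z);print(P.round(1)[:,:2].tolist(),P.mean(0),np.linalg.norm(np.diff(P,axis=0),axis=1))
w=np.load("pics/w5.npz");K,E=cam("wrist",w)
img=cv2.imread("pics/w5.png");cv2.imwrite("pics/w5h.png",cv2.resize(img[170:350,210:360],None,fx=3.3,fy=3.3,interpolation=cv2.INTER_CUBIC))
```

```text
[[567.9, -39.1], [558.0, -88.3], [485.7, -72.4], [494.8, -25.6]] [526.59613688 -56.35874445  50.        ] [50.14202064 74.01712221 47.6593912 ]
[[580.2, -30.5], [566.8, -97.4], [483.5, -80.8], [495.9, -13.3]] [531.59782315 -55.5164274   42.        ] [68.21724545 84.87528786 68.64568406]
```

View pics/w5h.png

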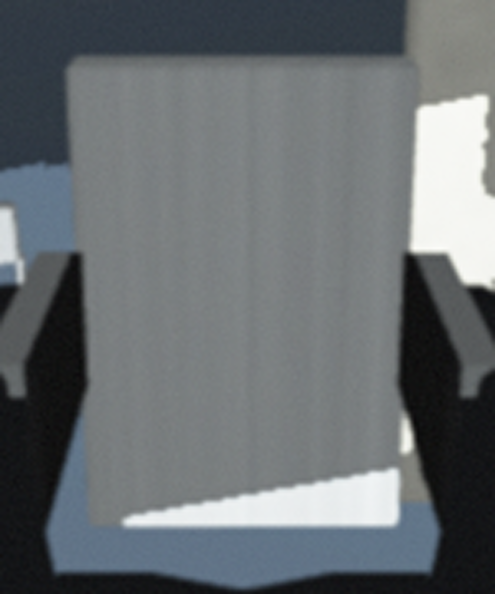

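Run:
```python
from h import *
from bench import arm
w=np.load("pics/w5.npz");c=arm.camera_params("wrist");K=np.array(c["camera_matrix"]);T=np.array(c["T_tool_cam"])
# corners top face
px=np.array([[70,70],[415,68],[398,525],[90,524]])/3.3+[209.6,169.6]
L=[]
for q,dd in ((px,None),):
    for u,v in px:
        uu=int(round(u+(4 if u<283 else -4)));vv=int(round(v+(3 if v<250 else -3)));d=w["d"][vv,uu]
        X=d*np.array([(u-K[0,2])/K[0,0],(v-K[1,2])/K[1,1],1]);L.append(T[:3,:3]@X+T[:3,3])
L=np.array(L);print(L.round(1),L.mean(0),np.linalg.norm(np.diff(L,axis=0),axis=1))
```

```text
[[-25.2  -6.4  37.5]
 [ 23.1  -7.3  38. ]
 [ 23.7  -7.8 -36.3]
 [-25.5  -6.9 -36.8]] [-0.99245696 -7.10109362  0.59175756] [48.33179121 74.31347437 49.23281369]
```

```bash
python3 -m creep '[[[8,38,0],[0,0,0],-1],[[16,76,0],[0,0,0],-1],[[24.6,114.9,0],[0,0,0],-1],[[24.6,114.9,-35],[0,0,0],-1],[[24.6,114.9,-70],[0,0,0],-1],[[24.6,114.9,-100],[0,0,0],-1],[[24.6,114.9,-120],[0,0,0],-1],[[24.6,114.9,-125],[0,0,0],-1],[[24.6,114.9,-125],[0,0,0],-1],[[24.6,114.9,-125],[0,0,0],-1]]'
python3 - <<'E'
from h import *
from bench import arm
s=arm.read_state();M=R.from_quat(s["ee_rot"]).as_matrix();print(s["position"],np.degrees(np.arctan2(M[1,0],M[0,0])),M[:,1])
p,d=arm.get_image("wrist");cv2.imwrite("pics/w6.png",p[:,:,::-1])
p,d=arm.get_image("scene");cv2.imwrite("pics/s6.png",cv2.resize(p[140:380,120:340,::-1],None,fx=2.5,fy=2.5))
E
```

```text
clock: 5.73
position: [530.2, -55.2, 75.6]
ee_rot: [0.55, 0.445, -0.444, -0.55]
contact_force: [0.0, -0.5, -0.4]
gripper_width: 47.1
[530.22832054 -55.19460064  75.57116762] 77.88618488501658 [ 1.85593078e-03 -1.23999383e-04 -9.99998270e-01]
```

View pics/w6.png

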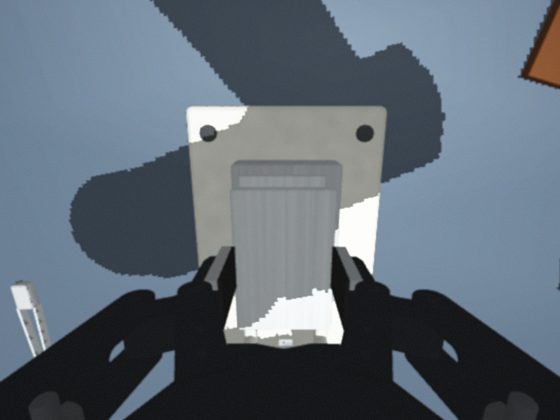

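View pics/s6.png

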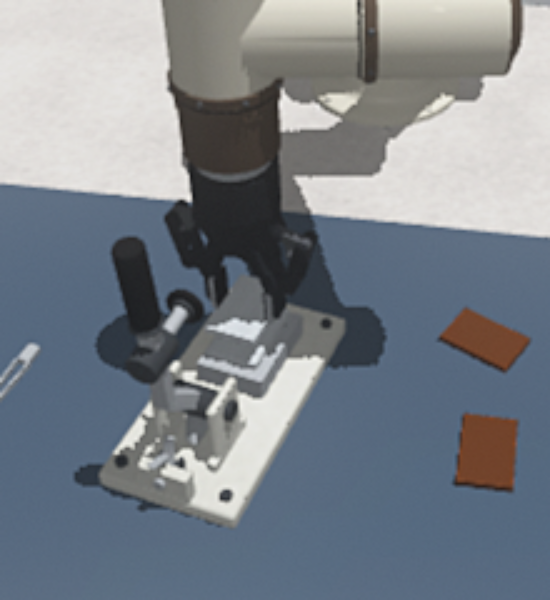

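Run:
```python
import cv2,numpy as np
p=cv2.imread("pics/w6.png")[150:210,220:350]
g=cv2.cvtColor(p,cv2.COLOR_BGR2GRAY).astype(float)
g=((g-80)*2.2).clip(0,255).astype(np.uint8)
cv2.imwrite("pics/w6e.png",cv2.resize(g,None,fx=6,fy=6,interpolation=cv2.INTER_CUBIC))
```

```text
(no output)
```

View pics/w6e.png

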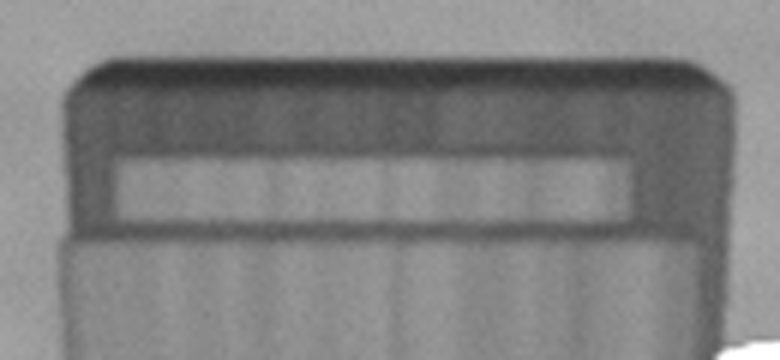

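Run:
```python
from h import *
from bench import arm
s=arm.read_state();K,E=cam("wrist",s);print(s["position"])
M=R.from_quat(s["ee_rot"]).as_matrix()
f=lambda L:np.array(L)/6+[219.6,149.6]
for L,z in (([[112,155],[632,155]],50),([[66,240],[700,240]],s["position"][2]+7.1)):
    P=cast(f(L),K,E,z);Q=(P-s["position"])@M;print(Q.round(2).tolist(),Q.mean(0).round(2),np.linalg.norm(P[1]-P[0]))
```

```text
[530.89936888 -55.15320397  76.29004395]
[[-26.4, 26.11, 39.25], [22.7, 26.17, 39.19]] [-1.85 26.14 39.22] 49.098089808885526
[[-25.15, -7.27, 38.29], [23.5, -7.21, 38.23]] [-0.82 -7.24 38.26] 48.65112862718463
```

```bash
python3 -m creep '[[[-1.2,-1,-10],[0,0,0],-1],[[-1.2,-1,-18],[0,0,0],-1],[[-1.2,-1,-22],[0,0,0],-1],[[-1.2,-1,-23],[0,0,0],-1],[[-1.2,-1,-23],[0,0,0],-1]]'
```

```text
clock: 6.25
position: [528.6, -56.3, 51.6]
ee_rot: [0.55, 0.444, -0.444, -0.55]
contact_force: [-0.1, 0.2, -0.4]
gripper_width: 47.6
```

```bash
python3 -m creep '[[[0,0,-0.4],[0,0,0],-1],[[0,0,-0.8],[0,0,0],-1],[[0,0,-0.8],[0,0,0],-1]]'
```

```text
clock: 6.5
position: [528.9, -56.2, 51.3]
ee_rot: [0.55, 0.445, -0.444, -0.55]
contact_force: [-1.9, -0.3, 4.3]
gripper_width: 47.4
```

```bash
python3 -m creep '[[[0.4,0,0.3],[0,0,0],-1],[[0.4,0,0.3],[0,0,0],0.3],[[0.4,0,0.3],[0,0,0],0.5],[[0.4,0,0.5],[0,0,0],0.5],[[0.4,0,10],[0,0,0],0.6],[[0.4,0,40],[0,0,0],0.8],[[0.4,0,75],[0,0,0],1],[[0.4,0,75],[0,0,0],1],[[0.4,0,75],[0,0,0],1]]'
python3 - <<'E'
from h import *
from bench import arm
s=arm.read_state()
p,d=arm.get_image("wrist");cv2.imwrite("pics/w7.png",p[:,:,::-1]);np.savez("pics/w7.npz",d=d,position=s["position"],ee_rot=s["ee_rot"])
cv2.imwrite("pics/w7z.png",cv2.resize(p[120:330,190:390,::-1],None,fx=2.8,fy=2.8,interpolation=cv2.INTER_CUBIC))
E
```

```text
clock: 7.25
position: [530.6, -56.0, 128.4]
ee_rot: [0.551, 0.446, -0.442, -0.549]
contact_force: [0.4, -0.2, 0.1]
gripper_width: 85.3
```

View pics/w7z.png

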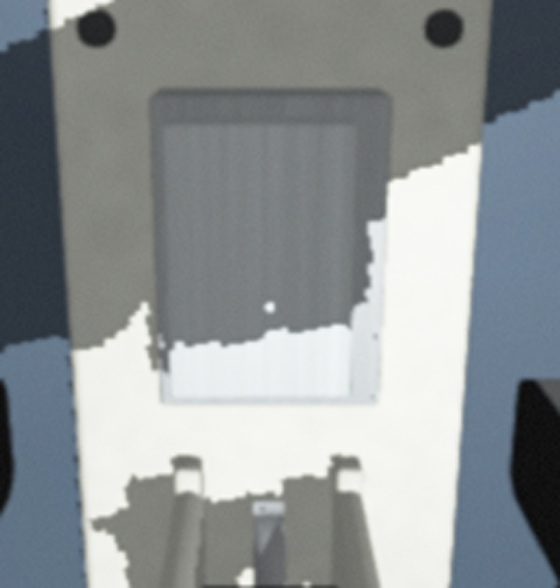

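Run:
```python
import cv2,numpy as np
p=cv2.imread("pics/w7.png")[145:270,238:335]
g=cv2.cvtColor(p,cv2.COLOR_BGR2GRAY).astype(float);print(np.percentile(g,[5,25,50,75,95]))
g=np.where(g>170,(g-180)*3.4,(g-60)*3).clip(0,255).astype(np.uint8)
cv2.imwrite("pics/w7e.png",cv2.resize(g,None,fx=4.8,fy=4.8,interpolation=cv2.INTER_CUBIC))
```

```text
[107. 123. 128. 223. 245.]
```

View pics/w7e.png

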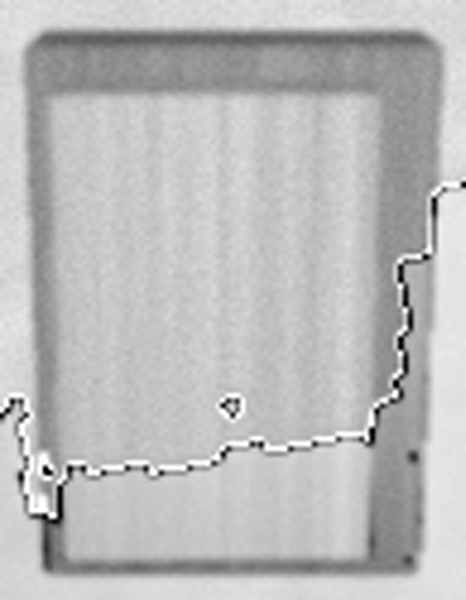

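Run:
```python
from h import *
w=np.load("pics/w7.npz");K,E=cam("wrist",w)
P=cast(np.array([[50,93],[380,93],[370,560],[62,560]])/4.8+[237.6,144.6],K,E,58)
print(P.round(1).tolist(),P.mean(0),np.linalg.norm(np.diff(P,axis=0),axis=1),w["position"])
for a,b in((0,3),(1,2)):
    d=P[b]-P[a];print(np.degrees(np.arctan2(d[1],d[0])))
```

```text
[[486.4, -72.8, 58.0], [496.7, -25.3, 58.0], [570.6, -40.5, 58.0], [560.0, -89.2, 58.0]] [528.45639612 -56.94306127  58.        ] [48.59854466 75.4295174  49.80432076] [530.5592181 -56.0167656 128.4058759]
-12.58295417124331
-11.666907804680923
```

```bash
python3 -m creep '[[[-15,35,15],[0,0,0.03],0.5],[[-30,72,22],[0,0,0.06],0.5],[[-45,110,22],[0,0,0.1],0.5],[[-60,150,22],[0,0,0.14],0.5],[[-70,190,22],[0,0,0.18],0.5],[[-80,230,22],[0,0,0.22],0.5],[[-88,268,22],[0,0,0.26],0.5],[[-88,303,22],[0,0,0.295],0.5],[[-88,325,22],[0,0,0.295],0.5],[[-88,336,22],[0,0,0.295],0.5],[[-88,336,22],[0,0,0.295],0.5],[[-88,336,22],[0,0,0.295],0.5]]'
python3 - <<'E'
from h import *
from bench import arm
s=arm.read_state();p,d=arm.get_image("wrist");cv2.imwrite("pics/w8.png",p[:,:,::-1])
M=R.from_quat(s["ee_rot"]).as_matrix();print(s["clock"],s["position"],s["joint_vel"].round(2) if hasattr(s["joint_vel"],'round') else 0,np.degrees(np.arctan2(M[1,0],M[0,0])))
K,E=cam("wrist",s)
print(rects(p,(0,0,120),(180,40,255),K,E,8,1500)[0])
E
```

```text
clock: 8.3
position: [440.2, 279.1, 146.4]
ee_rot: [-0.479, -0.519, 0.521, 0.479]
contact_force: [0.4, -0.2, -1.1]
gripper_width: 64.1
8.3 [440.23475611 279.10122258 146.41133282] [-0.02 -0.02 -0.02 -0.   -0.    0.  ] 94.75320266899129
[(9.9, 274.6, 569.8, -0.4, 216.5, 23.9, -9.5), (284.8, 197.2, 442.0, 279.0, 76.5, 51.2, 4.5), (465.3, 135.4, 353.1, 390.1, 614.6, 267.2, 56.1)]
```

View pics/w8.png

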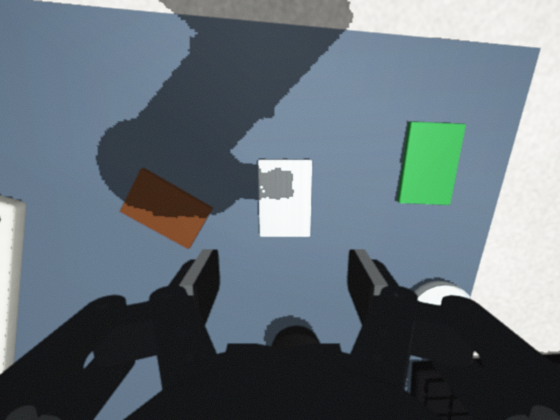

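```bash
python3 -m creep '[[[2,0,-40],[0,0,-0.004],0.5],[[2,0,-75],[0,0,-0.004],0.5],[[2,0,-105],[0,0,-0.004],0.5],[[2,0,-130],[0,0,-0.004],0.5],[[2,0,-140],[0,0,-0.004],0.5],[[2,0,-144],[0,0,-0.004],0.5],[[2,0,-146],[0,0,-0.004],0.5],[[2,0,-146],[0,0,-0.004],0.5],[[2,0,-146],[0,0,-0.004],0.5]]'
```

```text
clock: 9.1
position: [443.7, 280.3, 3.0]
ee_rot: [0.48, 0.52, -0.518, -0.48]
contact_force: [0.9, 0.8, -1.0]
gripper_width: 63.9
```

```bash
python3 -m creep '[[[-1,-0.5,-1.5],[0,0,0],0.5],[[-1,-0.5,-2],[0,0,0],0.5],[[-1,-0.5,-2],[0,0,0],0.5]]'; python3 -m creep '[[[0,0,0],[0,0,0],-1],[[0,0,0],[0,0,0],-1],[[0,0,0],[0,0,0],-1],[[0,0,0],[0,0,0],-1],[[0,0,0],[0,0,0],-1]]'
```

```text
clock: 9.35
position: [442.0, 279.5, 0.1]
ee_rot: [0.48, 0.52, -0.519, -0.48]
contact_force: [-0.4, 0.4, -1.0]
gripper_width: 64.1
clock: 9.77
position: [442.1, 279.6, 0.5]
ee_rot: [0.48, 0.52, -0.519, -0.48]
contact_force: [-0.8, -0.7, 6.1]
gripper_width: 47.6
```

```bash
python3 -m creep '[[[0,0,10],[0,0,0],-1],[[0,0,45],[0,0,0],-1],[[0,0,85],[0,0,0],-1],[[0,0,120],[0,0,0],-1],[[20,-40,140],[0,0,-0.1],-1],[[40,-80,140],[0,0,-0.2],-1],[[60,-120,140],[0,0,-0.292],-1],[[75,-160,140],[0,0,-0.292],-1],[[84,-200,140],[0,0,-0.292],-1],[[86,-240,140],[0,0,-0.292],-1],[[86,-270,140],[0,0,-0.292],-1],[[86,-290,130],[0,0,-0.292],-1]]'; python3 -m creep '[[[0,-24,0],[0,0,0],-1],[[0,-46,-10],[0,0,0],-1],[[0,-46,-25],[0,0,0],-1],[[0,-46,-38],[0,0,0],-1],[[0,-46,-38],[0,0,0],-1],[[0,-46,-38],[0,0,0],-1]]'
python3 - <<'E'
from h import *
from bench import arm
s=arm.read_state();p,d=arm.get_image("wrist");cv2.imwrite("pics/w9.png",p[:,:,::-1]);np.savez("pics/w9.npz",d=d,position=s["position"],ee_rot=s["ee_rot"])
M=R.from_quat(s["ee_rot"]).as_matrix();print(s["clock"],s["position"],np.degrees(np.arctan2(M[1,0],M[0,0])),s["gripper_width"])
p=p[150:345,210:360,::-1]
cv2.imwrite("pics/w9z.png",cv2.resize(p,None,fx=3,fy=3,interpolation=cv2.INTER_CUBIC))
E
```

```text
clock: 10.77
position: [528.6, -14.3, 131.4]
ee_rot: [0.552, 0.444, -0.442, -0.55]
contact_force: [1.5, 0.4, -0.0]
gripper_width: 47.4
clock: 11.27
position: [527.4, -57.0, 91.5]
ee_rot: [-0.55, -0.443, 0.444, 0.551]
contact_force: [-0.7, 0.7, -0.7]
gripper_width: 47.5
11.2667 [527.43654375 -56.97538636  91.45378933] 77.78261313749115 47.452815786376355
```

View pics/w9z.png

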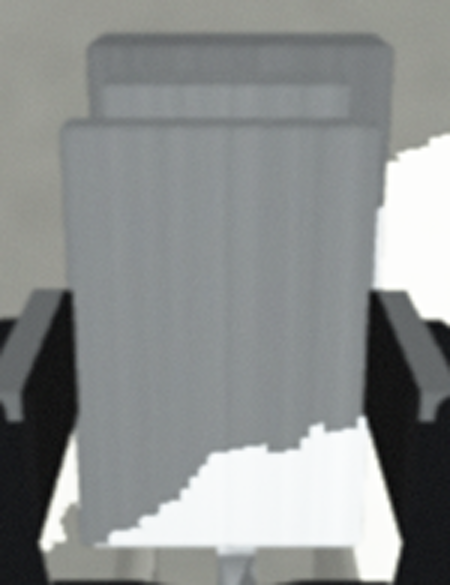

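Run:
```python
from h import *
w=np.load("pics/w9.npz");K,E=cam("wrist",w);M=R.from_quat(w["ee_rot"]).as_matrix();p=w["position"]
f=lambda L:np.array(L)/3+[209.6,149.6]
for L,z in (([[103,85],[350,85]],58),([[63,126],[383,126]],p[2]+7.5),([[81,545],[359,545]],p[2]+7.5)):
    P=cast(f(L),K,E,z);Q=(P-p)@M;print(Q.round(2).tolist(),Q.mean(0).round(2),np.linalg.norm(P[1]-P[0]))
```

```text
[[-24.22, 33.52, 36.51], [24.57, 33.48, 36.47]] [ 0.17 33.5  36.49] 48.78679849471581
[[-25.16, -7.43, 37.38], [23.96, -7.47, 37.34]] [-0.6  -7.45 37.36] 49.12742056053892
[[-25.63, -7.53, -38.1], [23.32, -7.57, -38.09]] [ -1.16  -7.55 -38.09] 48.94263786847257
```

```bash
python3 -m creep '[[[0.9,0.9,-15],[0,0,0],-1],[[0.9,0.9,-25],[0,0,0],-1],[[0.9,0.9,-30],[0,0,0],-1],[[0.9,0.9,-32],[0,0,0],-1],[[0.9,0.9,-32],[0,0,0],-1],[[0.9,0.9,-32],[0,0,0],-1]]'
```

```text
clock: 11.82
position: [529.1, -55.8, 59.9]
ee_rot: [0.55, 0.444, -0.444, -0.55]
contact_force: [0.2, 0.3, -0.2]
gripper_width: 47.7
```

```bash
python3 -m creep '[[[-0.7,-0.3,-0.5],[0,0,0],-1],[[-0.7,-0.3,-1],[0,0,0],-1],[[-0.7,-0.3,-1.4],[0,0,0],-1],[[-0.7,-0.3,-1.4],[0,0,0],-1]]'
```

```text
clock: 12.15
position: [528.3, -56.2, 58.5]
ee_rot: [0.55, 0.444, -0.444, -0.55]
contact_force: [-0.9, -0.0, 1.6]
gripper_width: 48.0
```

```bash
python3 -m creep '[[[0,0,0],[0,0,0],0.3],[[0,0,0],[0,0,0],0.5],[[0,0,0.2],[0,0,0],0.5],[[0,0,10],[0,0,0],0.6],[[0,0,40],[0,0,0],0.8],[[0,0,70],[0,0,0],1],[[0,0,70],[0,0,0],1],[[0,0,70],[0,0,0],1]]'
python3 - <<'E'
from h import *
from bench import arm
s=arm.read_state()
p,d=arm.get_image("wrist");cv2.imwrite("pics/w10.png",p[:,:,::-1]);np.savez("pics/w10.npz",d=d,position=s["position"],ee_rot=s["ee_rot"])
print(s["clock"],s["position"])
p=p[145:275,230:340,::-1]
g=cv2.cvtColor(p,cv2.COLOR_BGR2GRAY).astype(float)
g=np.where(g>170,(g-180)*3.4,(g-60)*3).clip(0,255).astype(np.uint8)
cv2.imwrite("pics/w10e.png",cv2.resize(g,None,fx=4.5,fy=4.5,interpolation=cv2.INTER_CUBIC))
p,d=arm.get_image("scene");cv2.imwrite("pics/s10.png",p[:,:,::-1]);cv2.imwrite("pics/s10z.png",cv2.resize(p[200:380,130:290,::-1],None,fx=3.2,fy=3.2,interpolation=cv2.INTER_CUBIC))
E
```

```text
clock: 12.82
position: [529.5, -55.9, 130.8]
ee_rot: [0.551, 0.446, -0.442, -0.549]
contact_force: [-0.7, -0.7, -0.5]
gripper_width: 85.5
12.8167 [529.51909848 -55.91614501 130.77201295]
```

View pics/w10e.png

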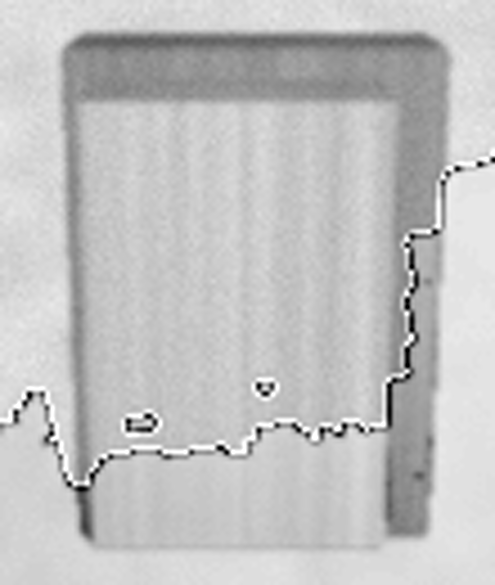

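View pics/s10z.png

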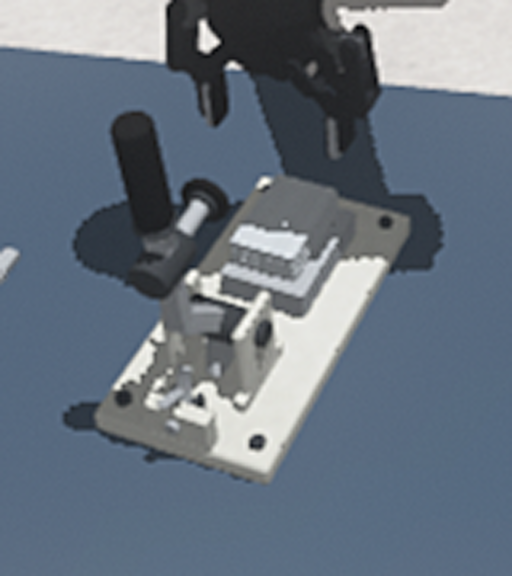

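Run:
```python
from h import *
w=np.load("pics/w10.npz");K,E=cam("wrist",w)
P=cast(np.array([[77,100],[398,99],[385,547],[92,547]])/4.5+[229.6,144.6],K,E,66)
print(P.mean(0),np.linalg.norm(np.diff(P,axis=0),axis=1))
for a,b in((0,3),(1,2)):
    d=P[b]-P[a];print(np.degrees(np.arctan2(d[1],d[0])))
for n in("top","scene"):
    im=cv2.imread(f"pics/{n}0.png");K,E=cam(n);d=np.load(f"pics/{n}0_d.npy")
    g=cv2.cvtColor(im,cv2.COLOR_BGR2GRAY);m=(g<60).astype(np.uint8)
    x0,y0,x1,y1=(325,90,355,140) if n=="top" else (160,230,190,275)
    k=np.zeros_like(m);k[y0:y1,x0:x1]=1;m&=k
    v,u=np.nonzero(m);Z=d[v,u];X=np.c_[(u-K[0,2])/K[0,0]*Z,(v-K[1,2])/K[1,1]*Z,Z]
    W=(X-E[:3,3])@E[:3,:3];W=W[(W[:,2]>170)&(W[:,2]<320)]
    print(n,len(W),W.min(0).round(),W.max(0).round())
    for zz in(220,240,260,280): 
        q=W[abs(W[:,2]-zz)<8]; 
        if len(q): print(zz,len(q),q.mean(0).round(1),q[:,:2].min(0).round(),q[:,:2].max(0).round())
```

```text
[528.55427544 -57.10264316  66.        ] [49.21920945 75.67491666 49.43693095]
-12.261331812463217
-12.096363516777576
top 299 [629. -99. 171.] [698. -63. 289.]
220 28 [672.3 -84.  220. ] [667. -95.] [682. -76.]
240 34 [673.6 -85.1 240. ] [669. -96.] [684. -76.]
260 33 [674.7 -86.  260.5] [670. -97.] [685. -77.]
280 87 [682.  -87.  282.4] [673. -98.] [695. -76.]
scene 501 [625. -95. 173.] [698. -71. 288.]
220 79 [689.5 -80.  219.8] [680. -95.] [694. -71.]
240 87 [691.1 -80.2 239.9] [681. -95.] [697. -72.]
260 85 [692.7 -80.7 259.8] [683. -95.] [697. -72.]
280 153 [690.  -83.  282.3] [676. -95.] [698. -73.]
```

```bash
python3 -m creep '[[[0,0,40],[0,0,0],1],[[0,0,80],[0,0,0],1],[[0,0,120],[0,0,0],1],[[0,0,160],[0,0,0],1],[[0,0,195],[0,0,0],1],[[30,-6,200],[0,0,0],1],[[65,-13,200],[0,0,0],1],[[105,-21,200],[0,0,0],1],[[140,-28,200],[0,0,0],1],[[153.5,-30.6,200],[0,0,0],1],[[153.5,-30.6,200],[0,0,0],1],[[153.5,-30.6,200],[0,0,0],1]]'
python3 - <<'E'
from h import *
from bench import arm
s=arm.read_state()
p,d=arm.get_image("wrist");cv2.imwrite("pics/w11.png",p[:,:,::-1])
print(s["clock"],s["position"],s["joints"])
K,E=cam("wrist",s)
v,u=np.mgrid[0:420,0:560];Z=d;X=np.stack([(u-K[0,2])/K[0,0]*Z,(v-K[1,2])/K[1,1]*Z,Z],-1)
W=(X-E[:3,3])@E[:3,:3]
m=(W[...,2]>245)&(W[...,2]<292)&(d>0)&(v<330)
M=R.from_quat(s["ee_rot"]).as_matrix();Q=(W-s["position"])@M
m&=(abs(Q[...,0])<25)
print(m.sum(),W[m].min(0),W[m].max(0),W[m].mean(0),Q[m].min(0),Q[m].max(0))
E
```

```text
clock: 13.92
position: [681.5, -86.9, 325.1]
ee_rot: [-0.549, -0.442, 0.445, 0.552]
contact_force: [-0.1, 0.4, -0.4]
gripper_width: 85.0
13.9167 [681.51886275 -86.87220076 325.10617468] [ 1.07755761e-01  4.58956424e-01  3.54055372e-01 -4.59444246e-04
 -1.47096217e+00 -1.89222899e+00]
1457 [672.36925794 -99.77775738 245.03687796] [698.48551402 -75.89227124 287.05354716] [682.4973119  -87.13718785 276.69277952] [-11.84937107  38.05776755 -17.5419107 ] [11.9145582  80.10697328  8.86423111]
```

View pics/w11.png

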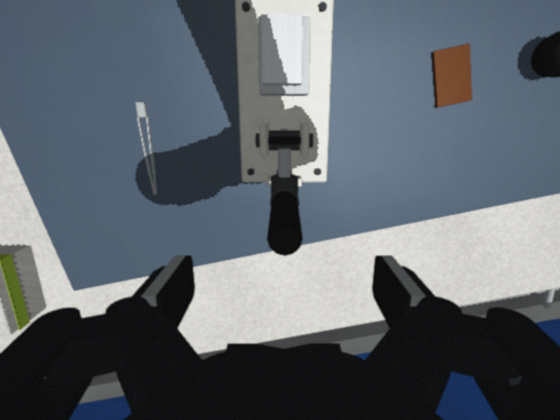

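```bash
python3 -m creep '[[[2,-0.4,-30],[0,0,0],1],[[2,-0.4,-55],[0,0,0],1],[[2,-0.4,-75],[0,0,0],1],[[2,-0.4,-85],[0,0,0],1],[[2,-0.4,-85],[0,0,0],1],[[2,-0.4,-85],[0,0,0],1]]'; python3 -m creep '[[[0,0,0],[0,0,0],0],[[0,0,0],[0,0,0],0],[[0,0,0],[0,0,0],0],[[0,0,0],[0,0,0],-0.3],[[0,0,0],[0,0,0],-0.3]]'
```

```text
clock: 14.47
position: [683.3, -87.2, 244.3]
ee_rot: [0.551, 0.444, -0.444, -0.55]
contact_force: [-0.6, 0.2, -0.6]
gripper_width: 85.4
clock: 14.88
position: [683.7, -87.2, 243.7]
ee_rot: [0.551, 0.444, -0.444, -0.55]
contact_force: [-0.4, 0.6, 0.7]
gripper_width: 30.2
```

```bash
python3 -m creep '[[[0,0,-2],[0,0,0],-0.4],[[0,0,-3],[0,0,0],-1],[[0,0,-3],[0,0,0],-1],[[0,0,-3],[0,0,0],-1],[[0,0,-3],[0,0,0],-1]]'
```

```text
clock: 15.3
position: [684.5, -86.8, 241.3]
ee_rot: [0.551, 0.445, -0.443, -0.55]
contact_force: [2.6, 3.4, 5.4]
gripper_width: 22.9
```

```bash
cat > arc.py <<'E'
import numpy as np
# hinge in press plane; forward dir (-.978,.209)
H=np.array([634.2,68.0]);r=198.7;k=np.arctan2(38,195)
def pos(a): b=a+k; return r*np.cos(b),r*np.sin(b)
def al(x,z): return np.arctan2(z+18.7-68,-(x-H[0])/.978)-k   # measured TCP -> lever angle
E
python3 - <<'E'
from arc import *
x,z=684.5,241.3;a0=al(x,z);f0,z0=pos(a0);print(a0)
for a in np.r_[np.arange(1.57,0.5,-0.12),.5,.45]:
    f,zz=pos(a);print(round(a,2),np.round([-.978*(f-f0),.209*(f-f0),zz-z0],1))
E
```

```text
1.640064260458328
1.57 [-13.3   2.8   3.1]
1.45 [-36.4   7.8   6.3]
1.33 [-59.7  12.8   6.5]
1.21 [-82.8  17.7   4. ]
1.09 [-105.5   22.6   -1.4]
0.97 [-127.4   27.2   -9.6]
0.85 [-148.2   31.7  -20.3]
0.73 [-167.6   35.8  -33.6]
0.61 [-185.3   39.6  -49.1]
0.5 [-199.9   42.7  -65.1]
0.45 [-205.9   44.   -72.9]
```

```bash
python3 -m creep '[[[-6,1.3,1.6],[0,0,0],-1],[[-13.3,2.8,3.1],[0,0,0],-1],[[-25,5.3,5],[0,0,0],-1],[[-36.4,7.8,6.3],[0,0,0],-1],[[-48,10.3,6.6],[0,0,0],-1],[[-59.7,12.8,6.5],[0,0,0],-1],[[-59.7,12.8,6.5],[0,0,0],-1]]'
python3 -c "
from bench import arm;from arc import *
s=arm.read_state();p=s['position'];print(al(p[0],p[2]),s['contact_force'],s['gripper_width'])"
```

```text
clock: 15.88
position: [623.5, -73.6, 247.1]
ee_rot: [0.55, 0.445, -0.443, -0.55]
contact_force: [3.2, 3.9, 0.7]
gripper_width: 22.8
1.3230461472791952 [3.22041731 3.90443501 0.71855576] 22.823669135891922
```

```bash
python3 -m creep '[[[-11.6,2.5,-1],[0,0,0],-1],[[-23.1,4.9,-2.5],[0,0,0],-1],[[-34.5,7.4,-5],[0,0,0],-1],[[-45.8,9.8,-7.9],[0,0,0],-1],[[-56.8,12.1,-11.8],[0,0,0],-1],[[-67.7,14.4,-16.1],[0,0,0],-1],[[-78.2,16.7,-21.2],[0,0,0],-1],[[-88.5,18.9,-26.8],[0,0,0],-1],[[-98.3,21,-33.2],[0,0,0],-1],[[-107.9,23,-40.1],[0,0,0],-1],[[-107.9,23,-40.1],[0,0,0],-1]]'
python3 -c "
from bench import arm;from arc import *
s=arm.read_state();p=s['position'];print(al(p[0],p[2]),s['contact_force'],s['gripper_width'],s['position'])"
```

```text
clock: 16.8
position: [515.5, -50.3, 205.6]
ee_rot: [-0.55, -0.445, 0.443, 0.551]
contact_force: [2.6, 5.4, -0.2]
gripper_width: 22.5
0.7180861894420617 [ 2.62018573  5.37708629 -0.17236511] 22.525942448661944 [515.5020137  -50.25542902 205.60021847]
```

```bash
python3 -m creep '[[[-9,2.7,-7.7],[0,0,0],-1],[[-17.7,4.6,-15.5],[0,0,0],-1],[[-25,6.2,-23],[0,0,0],-1],[[-32.3,7.7,-31.5],[0,0,0],-1],[[-32.3,7.7,-31.5],[0,0,0],-1],[[-32.3,7.7,-31.5],[0,0,0],-1]]'
cat > st.py <<'E'
from bench import arm;from arc import *
s=arm.read_state();p=s['position'];a=al(p[0],p[2]);F=np.array(s['contact_force']);b=a+k
# tangent (downward swing) in f,z ; force on tool resisting
ff=-.978*F[0]+.209*F[1];push=-(ff*np.sin(b)-F[2]*np.cos(b))
print(f"t={s['clock']:.2f} a={a:.4f} push={push:.1f} rad={ff*np.cos(b)+F[2]*np.sin(b):.1f} lat={.209*F[0]+.978*F[1]:.1f}", p.round(1) if hasattr(p,'round') else p)
E
python3 st.py
python3 - <<'E'
from arc import *
for a in np.arange(.50,-.13,-.02):
    b=a+k;print(round(a,2),np.round([-.978*r*np.sin(b)*.02,.209*r*np.sin(b)*.02,-r*np.cos(b)*.02],2))
E
```

```text
clock: 17.3
position: [485.1, -43.6, 174.5]
ee_rot: [0.551, 0.445, -0.444, -0.549]
contact_force: [3.9, 0.8, -2.8]
gripper_width: 22.6
t=17.30 a=0.4953 push=0.1 rad=-4.6 lat=1.6 [485.1 -43.6 174.5]
0.5 [-2.48  0.53 -3.06]
0.48 [-2.42  0.52 -3.11]
0.46 [-2.36  0.5  -3.16]
0.44 [-2.3   0.49 -3.21]
0.42 [-2.23  0.48 -3.25]
0.4 [-2.17  0.46 -3.3 ]
0.38 [-2.11  0.45 -3.34]
0.36 [-2.04  0.44 -3.38]
0.34 [-1.97  0.42 -3.42]
0.32 [-1.91  0.41 -3.46]
0.3 [-1.84  0.39 -3.5 ]
0.28 [-1.77  0.38 -3.54]
0.26 [-1.7   0.36 -3.57]
0.24 [-1.63  0.35 -3.61]
0.22 [-1.56  0.33 -3.64]
0.2 [-1.49  0.32 -3.67]
0.18 [-1.41  0.3  -3.7 ]
0.16 [-1.34  0.29 -3.73]
0.14 [-1.27  0.27 -3.76]
0.12 [-1.19  0.26 -3.78]
0.1 [-1.12  0.24 -3.81]
0.08 [-1.05  0.22 -3.83]
0.06 [-0.97  0.21 -3.85]
0.04 [-0.9   0.19 -3.87]
0.02 [-0.82  0.18 -3.88]
-0.0 [-0.74  0.16 -3.9 ]
-0.02 [-0.67  0.14 -3.92]
-0.04 [-0.59  0.13 -3.93]
-0.06 [-0.51  0.11 -3.94]
-0.08 [-0.44  0.09 -3.95]
-0.1 [-0.36  0.08 -3.96]
-0.12 [-0.28  0.06 -3.96]
```

```bash
python3 -m creep '[[[-3.2,0.7,-4.1],[0,0,0],-1],[[-6.4,1.4,-8.3],[0,0,0],-1],[[-9.6,2,-12.5],[0,0,0],-1],[[-9.6,2,-12.5],[0,0,0],-1],[[-9.6,2,-12.5],[0,0,0],-1]]' >/dev/null; python3 st.py
python3 -m creep '[[[-0.5,0.1,-0.8],[0,0,0],-1],[[-1.1,0.23,-1.6],[0,0,0],-1]]'>/dev/null; python3 st.py
python3 -m creep '[[[-0.5,0.1,-0.8],[0,0,0],-1],[[-1.1,0.23,-1.6],[0,0,0],-1]]'>/dev/null; python3 st.py
python3 -m creep '[[[-0.5,0.1,-0.8],[0,0,0],-1],[[-1.1,0.23,-1.7],[0,0,0],-1]]'>/dev/null; python3 st.py
python3 -m creep '[[[-0.5,0.1,-0.8],[0,0,0],-1],[[-1.1,0.23,-1.7],[0,0,0],-1]]'>/dev/null; python3 st.py
```

```text
t=17.72 a=0.4164 push=0.9 rad=-9.4 lat=1.1 [476.  -41.6 162.1]
t=17.88 a=0.4110 push=3.5 rad=-6.4 lat=1.1 [475.4 -41.5 161.2]
t=18.05 a=0.4018 push=2.6 rad=-7.0 lat=1.0 [474.4 -41.3 159.7]
t=18.22 a=0.3921 push=3.4 rad=-7.9 lat=0.2 [473.3 -41.  158.1]
t=18.38 a=0.3816 push=4.3 rad=-5.3 lat=0.3 [472.2 -40.8 156.4]
```

```bash
python3 -m creep '[[[-0.3,0.1,-1],[0,0,0],-1],[[-0.7,0.2,-2],[0,0,0],-1]]'>/dev/null; python3 st.py
python3 -m creep '[[[-0.5,0.1,-0.9],[0,0,0],-1],[[-1,0.2,-1.7],[0,0,0],-1]]'>/dev/null; python3 st.py
python3 -m creep '[[[-0.5,0.1,-0.9],[0,0,0],-1],[[-1,0.2,-1.7],[0,0,0],-1]]'>/dev/null; python3 st.py
python3 -m creep '[[[-0.5,0.1,-0.9],[0,0,0],-1],[[-1,0.2,-1.7],[0,0,0],-1]]'>/dev/null; python3 st.py
python3 -m creep '[[[-0.5,0.1,-0.9],[0,0,0],-1],[[-1,0.2,-1.7],[0,0,0],-1]]'>/dev/null; python3 st.py
python3 -m creep '[[[-0.5,0.1,-0.9],[0,0,0],-1],[[-1,0.2,-1.7],[0,0,0],-1]]'>/dev/null; python3 st.py
```

```text
t=18.55 a=0.3710 push=5.5 rad=-1.9 lat=1.2 [471.1 -40.6 154.7]
t=18.72 a=0.3609 push=5.6 rad=-4.5 lat=0.4 [470.  -40.4 153. ]
t=18.88 a=0.3518 push=4.6 rad=-4.0 lat=1.0 [469.1 -40.1 151.4]
t=19.05 a=0.3432 push=7.8 rad=-1.9 lat=0.6 [468.3 -39.9 150. ]
t=19.22 a=0.3324 push=6.1 rad=-3.5 lat=1.8 [467.2 -39.7 148.2]
t=19.38 a=0.3246 push=8.2 rad=-1.2 lat=1.2 [466.4 -39.5 146.9]
```

```bash
python3 -m creep '[[[-0.4,0.1,-0.9],[0,0,0],-1],[[-0.9,0.2,-1.7],[0,0,0],-1]]'>/dev/null; python3 st.py
python3 -m creep '[[[-0.5,0.1,-0.9],[0,0,0],-1],[[-0.9,0.2,-1.7],[0,0,0],-1]]'>/dev/null; python3 st.py
python3 -m creep '[[[-0.5,0.1,-0.9],[0,0,0],-1],[[-0.9,0.2,-1.7],[0,0,0],-1]]'>/dev/null; python3 st.py
python3 -m creep '[[[-0.5,0.1,-0.9],[0,0,0],-1],[[-0.9,0.2,-1.7],[0,0,0],-1]]'>/dev/null; python3 st.py
python3 -m creep '[[[-0.5,0.1,-0.9],[0,0,0],-1],[[-0.9,0.2,-1.7],[0,0,0],-1]]'>/dev/null; python3 st.py
```

```text
t=19.55 a=0.3155 push=5.8 rad=-3.1 lat=0.2 [465.5 -39.3 145.3]
t=19.72 a=0.3038 push=6.5 rad=-2.5 lat=1.4 [464.4 -39.1 143.3]
t=19.88 a=0.2940 push=6.7 rad=-2.1 lat=1.0 [463.5 -38.9 141.6]
t=20.05 a=0.2771 push=-0.3 rad=-8.1 lat=1.8 [461.9 -38.6 138.7]
t=20.22 a=0.2666 push=3.4 rad=-5.9 lat=1.4 [460.9 -38.4 136.9]
```

```bash
python3 -m creep '[[[-0.4,0.1,-0.9],[0,0,0],-1],[[-0.8,0.2,-1.8],[0,0,0],-1]]'>/dev/null; python3 st.py
python3 -m creep '[[[-0.4,0.1,-0.9],[0,0,0],-1],[[-0.8,0.2,-1.8],[0,0,0],-1]]'>/dev/null; python3 st.py
python3 -m creep '[[[-0.4,0.1,-0.9],[0,0,0],-1],[[-0.8,0.2,-1.8],[0,0,0],-1]]'>/dev/null; python3 st.py
python3 -m creep '[[[-0.4,0.1,-0.9],[0,0,0],-1],[[-0.8,0.2,-1.8],[0,0,0],-1]]'>/dev/null; python3 st.py
python3 -m creep '[[[-0.4,0.1,-0.9],[0,0,0],-1],[[-0.8,0.2,-1.8],[0,0,0],-1]]'>/dev/null; python3 st.py
python3 -m creep '[[[-0.4,0.1,-0.9],[0,0,0],-1],[[-0.8,0.2,-1.8],[0,0,0],-1]]'>/dev/null; python3 st.py
python3 -m creep '[[[-0.4,0.1,-0.9],[0,0,0],-1],[[-0.8,0.2,-1.8],[0,0,0],-1]]'>/dev/null; python3 st.py
```

```text
t=20.38 a=0.2588 push=4.2 rad=-2.8 lat=1.7 [460.2 -38.2 135.5]
t=20.55 a=0.2495 push=4.4 rad=-3.5 lat=1.4 [459.4 -38.1 133.9]
t=20.72 a=0.2397 push=4.9 rad=-2.5 lat=1.1 [458.6 -37.9 132.1]
t=20.88 a=0.2300 push=6.2 rad=-4.3 lat=0.7 [457.7 -37.7 130.4]
t=21.05 a=0.2201 push=6.1 rad=-2.5 lat=0.2 [457.  -37.5 128.6]
t=21.22 a=0.2105 push=6.6 rad=-2.9 lat=1.2 [456.2 -37.3 126.9]
t=21.38 a=0.2013 push=6.8 rad=-3.7 lat=-0.1 [455.5 -37.2 125.2]
```

```bash
python3 -m creep '[[[-0.4,0.1,-0.9],[0,0,0],-1],[[-0.7,0.2,-1.8],[0,0,0],-1]]'>/dev/null; python3 st.py
python3 -m creep '[[[-0.4,0.1,-0.9],[0,0,0],-1],[[-0.7,0.2,-1.8],[0,0,0],-1]]'>/dev/null; python3 st.py
python3 -m creep '[[[-0.4,0.1,-0.9],[0,0,0],-1],[[-0.7,0.2,-1.8],[0,0,0],-1]]'>/dev/null; python3 st.py
python3 -m creep '[[[-0.4,0.1,-0.9],[0,0,0],-1],[[-0.7,0.2,-1.8],[0,0,0],-1]]'>/dev/null; python3 st.py
python3 -m creep '[[[-0.4,0.1,-0.9],[0,0,0],-1],[[-0.7,0.2,-1.8],[0,0,0],-1]]'>/dev/null; python3 st.py
```

```text
t=21.55 a=0.1915 push=6.4 rad=-3.0 lat=1.2 [454.7 -37.  123.4]
t=21.72 a=0.1811 push=6.0 rad=-3.7 lat=0.8 [453.9 -36.8 121.6]
t=21.88 a=0.1724 push=9.0 rad=-1.6 lat=-1.3 [453.3 -36.7 120. ]
t=22.05 a=0.1596 push=3.4 rad=-6.3 lat=-0.8 [452.4 -36.5 117.6]
t=22.22 a=0.1497 push=4.3 rad=-5.7 lat=-0.8 [451.7 -36.4 115.8]
```

```bash
python3 -m creep '[[[-0.3,0.1,-0.9],[0,0,0],-1],[[-0.6,0.2,-1.8],[0,0,0],-1]]'>/dev/null; python3 st.py
python3 -m creep '[[[-0.3,0.1,-0.9],[0,0,0],-1],[[-0.6,0.2,-1.8],[0,0,0],-1]]'>/dev/null; python3 st.py
python3 -m creep '[[[-0.3,0.1,-0.9],[0,0,0],-1],[[-0.6,0.2,-1.8],[0,0,0],-1]]'>/dev/null; python3 st.py
python3 -m creep '[[[-0.3,0.1,-0.9],[0,0,0],-1],[[-0.6,0.2,-1.8],[0,0,0],-1]]'>/dev/null; python3 st.py
python3 -m creep '[[[-0.3,0.1,-0.9],[0,0,0],-1],[[-0.6,0.2,-1.8],[0,0,0],-1]]'>/dev/null; python3 st.py
python3 -m creep '[[[-0.3,0.1,-0.9],[0,0,0],-1],[[-0.6,0.2,-1.8],[0,0,0],-1]]'>/dev/null; python3 st.py
```

```text
t=22.38 a=0.1399 push=4.8 rad=-5.1 lat=-1.0 [451.  -36.2 114. ]
t=22.55 a=0.1312 push=6.7 rad=-3.7 lat=-2.1 [450.4 -36.1 112.3]
t=22.72 a=0.1223 push=5.9 rad=-4.6 lat=-0.9 [449.8 -35.9 110.7]
t=22.88 a=0.1119 push=5.6 rad=-4.5 lat=-3.0 [449.1 -35.8 108.7]
t=23.05 a=0.1027 push=6.3 rad=-3.6 lat=-1.8 [448.5 -35.7 107. ]
t=23.22 a=0.0936 push=6.6 rad=-4.7 lat=-2.3 [448.  -35.5 105.3]
```

```bash
python3 -m creep '[[[-0.3,0,-0.9],[0,0,0],-1],[[-0.6,0,-1.8],[0,0,0],-1]]'>/dev/null; python3 st.py
python3 -m creep '[[[-0.3,0,-0.9],[0,0,0],-1],[[-0.6,0,-1.8],[0,0,0],-1]]'>/dev/null; python3 st.py
python3 -m creep '[[[-0.3,0,-0.9],[0,0,0],-1],[[-0.5,0,-1.8],[0,0,0],-1]]'>/dev/null; python3 st.py
python3 -m creep '[[[-0.3,0,-0.9],[0,0,0],-1],[[-0.5,0,-1.8],[0,0,0],-1]]'>/dev/null; python3 st.py
```

```text
t=23.38 a=0.0838 push=5.3 rad=-4.4 lat=-1.1 [447.4 -35.4 103.4]
t=23.55 a=0.0719 push=2.5 rad=-6.8 lat=-0.8 [446.7 -35.3 101.2]
t=23.72 a=0.0632 push=6.2 rad=-3.9 lat=-0.7 [446.3 -35.2  99.5]
t=23.88 a=0.0553 push=6.4 rad=-3.6 lat=0.7 [445.8 -35.1  98. ]
```

```bash
python3 -m creep '[[[-0.1,0,-0.5],[0,0,0],-1],[[-0.3,0,-1],[0,0,0],-1]]'>/dev/null; python3 st.py
python3 -m creep '[[[-0.1,0,-0.5],[0,0,0],-1],[[-0.3,0,-1],[0,0,0],-1]]'>/dev/null; python3 st.py
python3 -m creep '[[[-0.1,0,-0.5],[0,0,0],-1],[[-0.3,0,-1],[0,0,0],-1]]'>/dev/null; python3 st.py
python3 -m creep '[[[-0.1,0,-0.5],[0,0,0],-1],[[-0.3,0,-1],[0,0,0],-1]]'>/dev/null; python3 st.py
python3 -m creep '[[[-0.1,0,-0.5],[0,0,0],-1],[[-0.3,0,-1],[0,0,0],-1]]'>/dev/null; python3 st.py
```

```text
t=24.05 a=0.0504 push=5.7 rad=-3.9 lat=0.2 [445.6 -35.   97.1]
t=24.22 a=0.0460 push=8.7 rad=-2.9 lat=0.5 [445.3 -35.   96.2]
t=24.38 a=0.0415 push=7.3 rad=-2.2 lat=0.8 [445.1 -34.9  95.4]
t=24.55 a=0.0366 push=9.5 rad=-2.3 lat=1.2 [444.9 -34.9  94.4]
t=24.72 a=0.0322 push=9.5 rad=-2.2 lat=0.6 [444.7 -34.8  93.6]
```

```bash
python3 -m creep '[[[-0.1,0,-0.5],[0,0,0],-1],[[-0.2,0,-1],[0,0,0],-1]]'>/dev/null; python3 st.py
python3 -m creep '[[[-0.1,0,-0.5],[0,0,0],-1],[[-0.2,0,-1],[0,0,0],-1]]'>/dev/null; python3 st.py
python3 -m creep '[[[-0.1,0,-0.5],[0,0,0],-1],[[-0.2,0,-1],[0,0,0],-1]]'>/dev/null; python3 st.py
python3 -m creep '[[[-0.1,0,-0.5],[0,0,0],-1],[[-0.2,0,-1],[0,0,0],-1]]'>/dev/null; python3 st.py
python3 -m creep '[[[-0.1,0,-0.5],[0,0,0],-1],[[-0.2,0,-1],[0,0,0],-1]]'>/dev/null; python3 st.py
```

```text
t=24.88 a=0.0272 push=6.9 rad=-2.4 lat=2.1 [444.4 -34.8  92.6]
t=25.05 a=0.0206 push=7.9 rad=-1.8 lat=0.9 [444.1 -34.8  91.3]
t=25.22 a=0.0161 push=9.9 rad=-0.2 lat=2.1 [443.9 -34.7  90.5]
t=25.38 a=0.0119 push=11.3 rad=-0.5 lat=2.5 [443.8 -34.7  89.6]
t=25.55 a=0.0076 push=11.9 rad=1.1 lat=2.1 [443.6 -34.6  88.8]
```

```bash
python3 -m creep '[[[-0.1,0,-0.5],[0,0,0],-1],[[-0.2,0,-1],[0,0,0],-1]]'>/dev/null; python3 st.py
python3 -m creep '[[[-0.1,0,-0.5],[0,0,0],-1],[[-0.2,0,-1],[0,0,0],-1]]'>/dev/null; python3 st.py
python3 -m creep '[[[-0.1,0,-0.5],[0,0,0],-1],[[-0.2,0,-1],[0,0,0],-1]]'>/dev/null; python3 st.py
```

```text
t=25.72 a=0.0035 push=11.5 rad=1.8 lat=2.4 [443.5 -34.6  88. ]
t=25.88 a=-0.0037 push=9.1 rad=-0.8 lat=3.7 [443.2 -34.6  86.6]
t=26.05 a=-0.0086 push=11.0 rad=0.4 lat=3.0 [443.  -34.5  85.7]
```

```bash
python3 -m creep '[[[0,0,0],[0,0,0],-1]]'>/dev/null; python3 st.py
python3 -m creep '[[[0,0,0],[0,0,0],-1]]'>/dev/null; python3 st.py
python3 -m creep '[[[-0.1,0,-0.5],[0,0,0],-1],[[-0.1,0,-1],[0,0,0],-1]]'>/dev/null; python3 st.py
python3 -m creep '[[[-0.1,0,-0.5],[0,0,0],-1],[[-0.1,0,-1],[0,0,0],-1]]'>/dev/null; python3 st.py
```

```text
t=26.13 a=-0.0091 push=10.0 rad=-0.9 lat=3.0 [442.9 -34.5  85.6]
t=26.22 a=-0.0092 push=10.2 rad=-1.5 lat=2.1 [442.9 -34.5  85.6]
t=26.38 a=-0.0143 push=10.5 rad=-0.9 lat=3.1 [442.9 -34.5  84.5]
t=26.55 a=-0.0197 push=8.0 rad=-0.2 lat=3.3 [442.6 -34.4  83.5]
```

```bash
python3 -m creep '[[[0,0,0],[0,0,0],-1]]'>/dev/null; python3 st.py
python3 -m creep '[[[0,0,0],[0,0,0],-1]]'>/dev/null; python3 st.py
python3 -m creep '[[[0,0,-0.5],[0,0,0],-1],[[-0.1,0,-1],[0,0,0],-1]]'>/dev/null; python3 st.py
python3 -m creep '[[[0,0,0],[0,0,0],-1]]'>/dev/null; python3 st.py
```

```text
t=26.63 a=-0.0204 push=8.4 rad=-1.7 lat=4.0 [442.6 -34.4  83.4]
t=26.72 a=-0.0204 push=8.5 rad=-1.1 lat=2.5 [442.6 -34.4  83.4]
t=26.88 a=-0.0266 push=3.8 rad=-3.4 lat=3.1 [442.3 -34.4  82.2]
t=26.97 a=-0.0283 push=3.3 rad=-4.2 lat=2.8 [442.3 -34.4  81.8]
```

```bash
python3 -m creep '[[[0,0,-0.5],[0,0,0],-1],[[-0.1,0,-1],[0,0,0],-1]]'>/dev/null; python3 st.py
python3 -m creep '[[[0,0,-0.5],[0,0,0],-1],[[-0.1,0,-1],[0,0,0],-1]]'>/dev/null; python3 st.py
python3 -m creep '[[[0,0,0],[0,0,0],-1],[[0,0,0],[0,0,0],-1],[[0,0,0],[0,0,0],-1],[[0,0,0],[0,0,0],-1]]'; python3 st.py
python3 - <<'E'
from bench import arm
import cv2
for n in("wrist","scene"):
    p,d=arm.get_image(n);cv2.imwrite(f"pics/e_{n}.png",p[:,:,::-1])
    if n=="scene": cv2.imwrite("pics/e_scenez.png",cv2.resize(p[200:370,130:300,::-1],None,fx=3.4,fy=3.4,interpolation=cv2.INTER_CUBIC))
E
```

```text
t=27.13 a=-0.0339 push=5.8 rad=-3.1 lat=3.8 [442.1 -34.4  80.7]
t=27.30 a=-0.0383 push=6.3 rad=-1.7 lat=4.9 [442.1 -34.3  79.8]
clock: 27.63
position: [442.1, -34.4, 79.8]
ee_rot: [0.551, 0.445, -0.443, -0.55]
contact_force: [4.1, 3.7, 4.4]
gripper_width: 22.6
t=27.63 a=-0.0386 push=4.9 rad=-2.5 lat=4.5 [442.1 -34.4  79.8]
```

View pics/e_scenez.png

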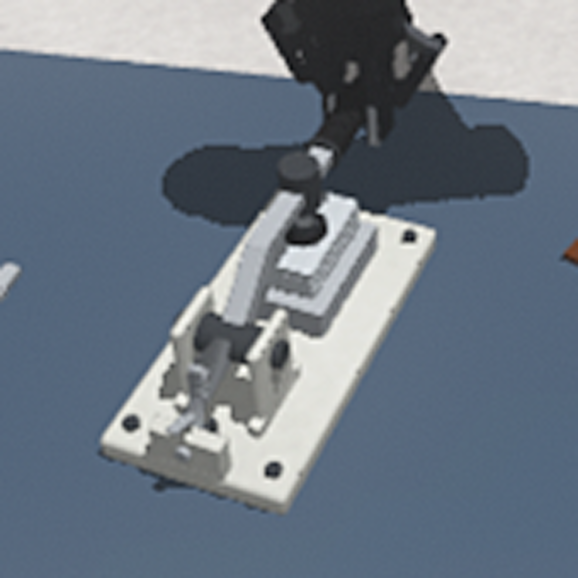

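View pics/e_wrist.png

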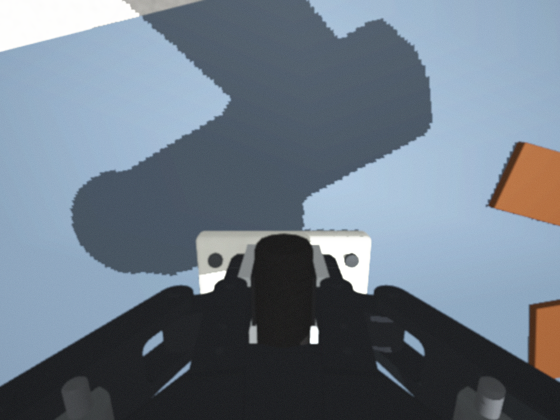

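```bash
python3 st.py; python3 -c "
from bench import arm
print(arm.job_done())"
```

```text
t=27.73 a=-0.0386 push=3.9 rad=-2.7 lat=3.3 [442.  -34.4  79.8]
the job is handed in; nothing more can be done
None
```

The two loose plates are stacked on the bed plate, and the lever is held just past what I count as the fourth click. I handed the job in at about 27.7 s; it gives no verdict, so I can't confirm it passed.

- **Pile:** In the last look before the lever came down, the top plate's centre was about 0.3 mm from the base plate's, and its sides were within about 0.5°. The final scene picture shows the foot on a flush pile. I could not see the lower edges well enough to measure them.
- **Clicks:** I felt force drops at lever angles of about 0.28, 0.17, 0.08 and −0.02 rad.
    - The first, second and fourth were clear, at 5–7 N each.
    - The third was weaker, about 4 N spread over two readings. I count it because the first and fourth drops are 0.3 rad apart, the expected three spaces.
- **Final hold:** I moved about 0.015 rad past the fourth click, well short of the roughly 0.10 rad to a fifth. The fingers hold the grip at an opening of 22.6 mm, the push at the grip is 4–5 N, and the arm is still.
- **Not measured directly:** I could not read the foot's force on the pile or the tooth height. Angles are worked out from my estimate of the hinge position and could be off by about 0.01–0.02 rad.
- **Other items:** I did not touch the tweezers, the dish or the blower.

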